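# Open the kettle and take out its scale filter

### The arm

A 6-joint arm with a two-finger parallel gripper is mounted at the origin on a cart in front of the work surface, level with it; the furniture and walls round the work are solid. World frame = base frame: x ahead of the robot, y to its left, z up, the work surface at z = 0. Lengths are in m, angles in degrees, forces in N, time in s.
With the tool pointing down it reaches from about 0.375 to 0.9 m from the base axis. Payload 3.1 kg.
Tool frame: the origin (TCP) lies midway between the tips of the shut fingers; the grasp point (between the pads) lies 19 mm behind it; z points along the fingers, y is the line along which they close (so a half turn about z gives the same grasp; the last joint's range is limited). The gripper opens to 87 mm and grips with 3 to 60 N. Pads are 19 mm wide; open, the fingers measure 117 mm over their backs; the gripper's body (75 mm by 190 mm) begins 51 mm behind the grasp point.
Start: joints at [54.23, 30.224, 82.088, -0, 67.689, -10.227], TCP at [0.269, 0.564, 0.186] pointing down, gripper open.
Joint ranges: [-176.69, 176.69], [-43.24, 126.21], [12.49, 139.97], [-82, 262], [0, 151.66], [-163.58, 163.58]. Speed limits (degrees/s): [159.86, 159.86, 180, 180, 180, 180].

### API

Orientations are given as a 3x3 rotation matrix whose columns are the frame's x, y, z axes.
In Python, from rig import read_state, capture, camera_info, hand_in gives the robot as it stands.
- The arm moves only by the tool drive_tool, never from a script. Its argument "motion" is a list of rows, each a list of 2 entries, a list of its own where there are three numbers: the shift along the tool's x, y, z in mm, then the turn, a rotation vector about the tool's x, y, z in rad. A call has 1 to 5 rows; each row shifts and turns the commanded pose from where the row before left it, along the tool's axes as they then stand; what a row does not reach is not made up. A row lasts 1/10 s, in which the tool goes at most 50 mm and 8.59 degrees, less where a joint would pass 70% of its speed; a pose out of reach is approached as far as the arm can. A call is refused whole if a number of a shift passes 50 or a number of a turn 0.15, either way. A call with a gripper value outside its range is refused whole. "gripper" is the opening, from 0 (shut) to 1 (fully open), set as the call begins (left out, the last holds). The fingers move at their own pace and stop on an object; the grip force is fixed at half the most. Time passes only in rows, so rows that do not move let the fingers close. It gives the time, the measured TCP pose, the force, the opening and the grip force at its end, in the units of the state.
- read_state(): the state, without advancing time (a new reading comes with each control period).
- capture(name): name is "scene" or "side" or "wrist"; returns the picture (400x640x3 uint8, red, green, blue); there is no depth.
- camera_info(name): a dict with "fovy" (degrees; the focal length in pixels is half the picture's height over the tangent of half this angle, whatever the lens; pixels are square), "cx", "cy" (the principal point, pixels), "k1" (the pictures are not rectified: a ray, as slopes to the right and down, at radius r is drawn at 1 + k1 r^2 times it, then the intrinsics apply), "xyz" and "orientation" of the camera in the world; the wrist camera has in their place "T_tool_cam" (4x4, takes a point from camera to tool coordinates, whose origin is the TCP and whose axes are the flange's). Camera axes: x right, y down, z forward; pixel columns grow to the right and rows downward; lengths in m; the calibration is good to about 2 mm. A picture is of the moment at which its call begins: read the wrist's pose just before it. camera_info takes no time and is no camera call.
- hand_in(): hands the job in; it is judged then, once.
The state is a dict: "time_s": time; "joint_positions": joint angles; "qvel": joint speeds; "tau": joint torques, N m; "position": TCP position; "tcp_rot": TCP orientation; "force": force on the tool from outside, world axes, zero at the start; "moment": the same for the moment, N m; "opening": opening from 0.0 (shut) to 1.0 (fully open); "grasp_force": force on a finger pad.
Only numpy, scipy, OpenCV 4.12 (cv2) and the standard library are available. Lean on these libraries where they do the work, as an engineer would, in place of code of your own. Each camera call takes 0.05 s, during which the arm holds its last target. There are 200 camera calls.

### The job

The kettle's scale filter has to come out for descaling. Press the release button on the handle so that the sprung lid pops up, then get under the lid's lip and raise it gently until the lid is fully open and stays up by itself. Pinch the filter's two clips together, draw it out along its slanting guides and lay it down gently in the grey tray; leave the lid open, do not force the kettle, and leave the other things alone.

Things in the scene. Friction and masses are not known exactly. Their poses are not given: they have to be found in the camera images.
- kettle: Kettle, brushed steel with black plastic base, collar and handle; stands firmly, does not move. Origin: centre of its underside; z up, spout towards -x, handle towards +x. Body 151 mm across, round mouth 124 mm inside (132 outside), rim 150 mm up. Beak of the spout reaches x = -98, z 85 to 152 mm; handle reaches x = 147 mm, its housing top is 150 mm up.
- lid_release (a joint): Sprung grey ribbed push button on top of the black handle; 0 = up, 0.008 m = fully down (stop). Pressed straight down, the lid comes free at about 5 mm; about 3 N there and 4 N at the stop.
- release_top (a point): Centre of the button's top, in the kettle's frame at (113.5, 0, 163) mm; the pad is 28 mm along the kettle's x, 24 mm along y, 12 mm proud of the housing. The shut lid ends 48 mm in front of this point (towards the spout), and opening fully its rear edge tips back to 15 mm from it, above the button.
- kettle_lid (a joint): Domed lid hinged on the handle side; 0 = shut (reads up to 0.03 when latched), 0.85 rad = fully open (stop). Released, a spring lifts it in 0.5 s to about 0.4 rad (0.3 to 0.6); from there it must be raised, under 1 N at the lip, and stays where it is left. Fully open it leans over the mouth at 49 degrees: an upright tool at the filter meets it, one leaning 20 to 40 degrees to the spout does not.
- lid_hinge (a point): Middle of the lid's hinge axis, which runs along the kettle's y, at (80, 0, 146) mm in the kettle's frame.
- lid_lip (a point): Middle of the outer lower edge of the lid's lip, a black tongue over the spout, 44 mm wide, 6 mm thick, 20 mm beyond the dome; 165.5 mm from the hinge axis, 5.5 mm above it when shut; moves with the lid. The dome is 131 mm across, 41 mm high and hollow; its open underside is level with the lip's. To lift, go 15 to 25 mm in under it, fingers slanting 40 to 50 degrees down towards the handle.
- scale_filter: White frame with steel mesh, 44 x 4.5 x 56 mm, two spring clips on top, 90 mm in all, 45 to 65 g. Origin: middle of its lower edge; y along that edge. Its long axis (lower edge to clips) is NOT the body's z but leans 25 degrees from it: (-0.423, 0, 0.906). In place, its axes are parallel to the kettle's, origin at (-8, 0, 89) mm; guides let it slide only along its long axis, free after 65 mm.
- filter_grip (a point): On the filter's long axis 78 mm from its lower edge, midway between the clips: upright leaves 30 mm over their outer faces (along y), 12 mm deep, tops at 90 mm. Each gives 6 mm inwards (8 N); its hook lets go after 4 mm (6 N), so pinch firmly (12 to 30 N), then pull. Guide ledges beside them reach 64 mm from the lower edge, 31 mm to either side: keep fingertips above 66 mm.
- filter_middle (a point): Centre of the filter's mesh frame, 28 mm from its lower edge on the long axis.
- tray: Grey plastic tray, loose, 114 mm along its x, 150 mm along its y, 36 mm high, walls 3 mm, inner floor 3 mm up; origin: centre of the underside. Stands to the right of the kettle, its long side across (left to right).
- tumbler: Drinking glass, 80 mm across, 91 mm high, standing behind the tray; bystander. Origin: centre of its underside.
- red_lid_pot: Small pot with a red lid, 47 mm across, 83 mm high, standing behind; bystander. Origin: centre of its underside.
- spice_jar: Spice jar with a dark lid, 44 mm across, 105 mm high, standing behind; bystander. Origin: centre of its underside.
- teaspoon: Teaspoon, 137 mm long, 13 mm high, lying at the front edge of the worktop left of the middle; bystander. Origin: under its middle.

How it is judged:
By the outcome, as a careful person would: the job done as asked, in the order asked, and still so for the second after the job is handed in, with the robot touching nothing.
It also fails if it takes over 67 s, if anything falls off the work surface, if the arm or the gripper's body presses on something with over 40 N, if the wrist force passes 120 N, or if a joint passes its speed limit or range.

## Working session

There is one attempt and no reset: what is moved stays moved. The work goes in short steps, Python scripts to look and compute and a tool call to move; the robot and the scene stay as the last step left them, time stands still between calls to the robot, and variables do not carry over. Pictures are saved under pics/ and viewed, at most 10 in all, crops included, and the job is handed in when it is done.

Besides the shell and the picture viewer there is one more tool, called after "Emit:" in YAML: its name, and indented under it one key for each argument. drive_tool: Moves the arm, as the interface text tells. Its arguments: {"type":"object","properties":{"motion":{"type":"array","items":{"type":"array"}},"gripper":{"type":"number"}},"required":["motion"]}

```bash
mkdir -p pics; ls; python3 - <<'E'
from rig import *
import cv2,numpy as np
for n in("scene","side"):
    im=capture(n); cv2.imwrite(f"pics/{n}.png",im[:,:,::-1]); print(camera_info(n))
print(camera_info("wrist"));print(read_state())
E
```

```text
pics
{'fovy': 57.33903217112835, 'cx': 320.0114425983433, 'cy': 194.00967916487267, 'k1': 0.015540057776992458, 'xyz': array([-0.0311417 , -0.27008951,  0.68293569]), 'orientation': array([[ 0.48923255, -0.57241611,  0.65802076],
       [-0.87201656, -0.3344088 ,  0.35743234],
       [ 0.0154479 , -0.74867253, -0.66275999]])}
{'fovy': 48.944769966492956, 'cx': 314.48857000185177, 'cy': 206.69014583056756, 'k1': -0.11742091518072602, 'xyz': array([ 0.2036738 , -0.71140122,  0.51205032]), 'orientation': array([[ 0.91123586, -0.150745  ,  0.38330818],
       [-0.41143478, -0.37663518,  0.82998034],
       [ 0.01925196, -0.91401416, -0.40522522]])}
{'fovy': 59.29288881127063, 'cx': 322.9712702155716, 'cy': 194.4297464229189, 'k1': -0.0718224021274362, 'T_tool_cam': array([[-3.37332067e-04, -9.58483129e-01, -2.85149043e-01,
         7.94583471e-02],
       [ 9.99998960e-01,  7.65571673e-05, -1.44033613e-03,
        -1.62328719e-03],
       [ 1.40236808e-03, -2.85149233e-01,  9.58482107e-01,
        -1.99341388e-01],
       [ 0.00000000e+00,  0.00000000e+00,  0.00000000e+00,
         1.00000000e+00]])}
{'time_s': 0.1, 'joint_positions': array([ 5.42320149e+01,  3.02737941e+01,  8.21494128e+01, -2.19343206e-03,
        6.76895745e+01, -1.02280040e+01]), 'qvel': array([-0.09703315, -0.14537239, -0.17230951, -0.06850441,  0.12158713,
       -0.01481929]), 'tau': array([-6.18606555e-04, -4.40984416e+01, -1.77150357e+01,  6.35360274e-02,
        5.34207956e-02, -5.12910367e-05]), 'position': array([0.2690174 , 0.56332524, 0.18536586]), 'tcp_rot': array([[-9.02290757e-01,  4.31126584e-01, -1.12180465e-03],
       [ 4.31127928e-01,  9.02289362e-01, -1.61784669e-03],
       [ 3.14695687e-04, -1.94340943e-03, -9.99998062e-01]]), 'force': array([-0.54400733,  1.22241415, -0.11694383]), 'moment': array([ 0.06158442, -0.05405858, -0.0094735 ]), 'grasp_force': 0.0, 'opening': 0.9993972969368489}
```

View pics/scene.png

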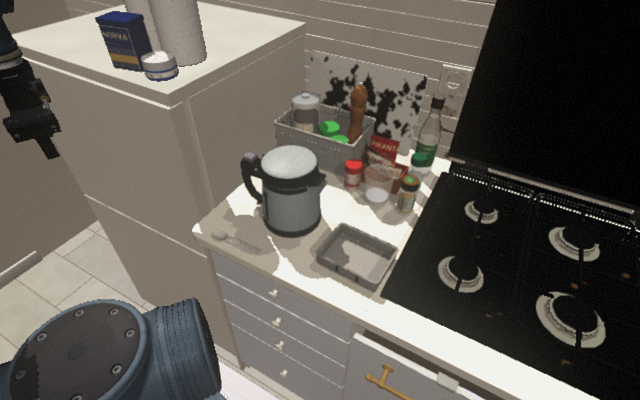

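View pics/side.png

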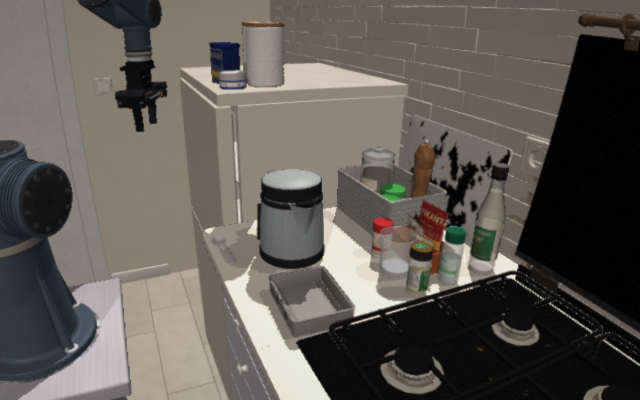

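The scene picture shows the kettle at about (290,190) with its handle at (250,170), the tray at (357,255) and the spoon at (235,240). The side picture shows the kettle at (291,220) and the tray at (310,300). I'll take crops for pixel picks.

```bash
python3 - <<'E'
import cv2,numpy as np
a=cv2.imread("pics/scene.png")[130:300,190:420]; b=cv2.imread("pics/side.png")[155:345,190:420]
def up(i,x0,y0,s=3.4):
    i=cv2.resize(i,None,fx=s,fy=s,interpolation=cv2.INTER_CUBIC)
    for k in range(0,i.shape[1],int(1)):
        pass
    for x in range((x0//20+1)*20,x0+230,20):
        cv2.line(i,(int((x-x0)*s),0),(int((x-x0)*s),i.shape[0]),(0,255,255),1);cv2.putText(i,str(x),(int((x-x0)*s),10),0,.4,(0,0,255),1)
    for y in range((y0//20+1)*20,y0+190,20):
        cv2.line(i,(0,int((y-y0)*s)),(i.shape[1],int((y-y0)*s)),(0,255,255),1);cv2.putText(i,str(y),(0,int((y-y0)*s)),0,.4,(0,0,255),1)
    return i
cv2.imwrite("pics/a.png",up(a,190,130)[:590]);cv2.imwrite("pics/b.png",up(b,190,155,3.1)[:590])
E
```

```text
(no output)
```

View pics/a.png

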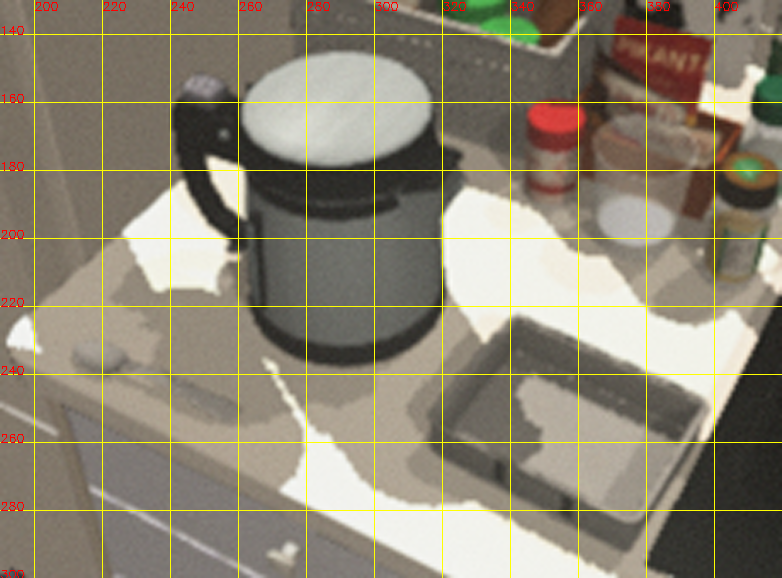

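View pics/b.png

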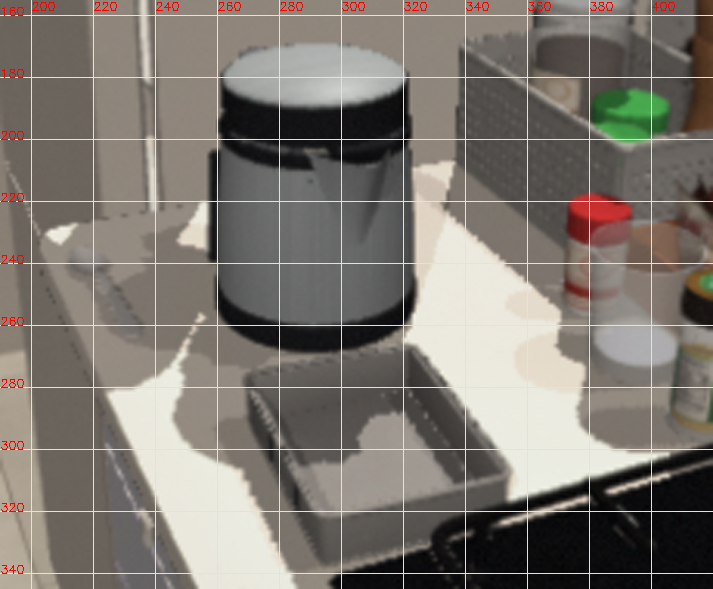

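```bash
cat > h.py <<'E'
import numpy as np
from rig import *
from scipy.spatial.transform import Rotation as R
def proj(n,P,st=None):
    c=camera_info(n); P=np.atleast_2d(P)
    if n=="wrist":
        T=np.eye(4);T[:3,:3]=st["tcp_rot"];T[:3,3]=st["position"];T=T@c["T_tool_cam"];o,t=T[:3,:3],T[:3,3]
    else:o,t=c["orientation"],c["xyz"]
    q=(P-t)@o; s=q[:,:2]/q[:,2:]; r2=(s**2).sum(1,keepdims=True)
    f=200/np.tan(np.radians(c["fovy"]/2))
    return s*(1+c["k1"]*r2)*f+[c["cx"],c["cy"]]
def rot(a):return np.array([[np.cos(a),-np.sin(a),0],[np.sin(a),np.cos(a),0],[0,0,1]])
E
python3 - <<'E'
from h import *
from scipy.optimize import least_squares as ls
a=np.linspace(0,2*np.pi,90)
circ=np.c_[.0755*np.cos(a),.0755*np.sin(a),0*a]
def fk(p):
    Rk=rot(p[2]);t=np.r_[p[:2],0];r=[]
    for n,(b,l,rr) in {"scene":(237,263,320.5),"side":(268.5,260,324)}.items():
        q=proj(n,circ+t); r+=[q[:,1].max()-b,q[:,0].min()-l,q[:,0].max()-rr]
    r+=list((proj("scene",t+Rk@[.1135,0,.163])-[[250.5,157]])[0])
    return r
s=ls(fk,[.55,.1,2.2]);print(s.x,np.degrees(s.x[2]),np.round(s.fun,1))
p=s.x;T=lambda v:np.r_[p[:2],0]+rot(p[2])@np.array(v)
for nm,v in dict(btn=[.1135,0,.163],lip=[-.0855,0,.1515],lipc=[-.0855,.022,.1515],lipd=[-.0855,-.022,.1515],beak=[-.098,0,.152]).items(): print(nm,T(v),proj("scene",T(v)),proj("side",T(v)))
cn=np.array([[-.057,-.075],[.057,-.075],[.057,.075],[-.057,.075]])
def ft(p):
    Q=np.c_[cn@rot(p[2])[:2,:2].T+p[:2],[.036]*4]
    return np.r_[(proj("side",Q)-[[297,321],[353,307],[321,265],[270,275]]).ravel(),(proj("scene",Q)-[[374,282],[398,248],[342,222],[318,250]]).ravel()]
s=ls(ft,[.5,-.1,0]);print(s.x,np.round(s.fun,1))
E
```

```text
[0.53237163 0.11723237 1.65874343] 95.03899754958748 [ 1.2  0.4  0.6  1.2 -0.1  0.9 -2.1 -2.1]
btn [0.5224025  0.23029371 0.163     ] [[248.44040013 154.86448526]] [[270.96245545 171.57463214]]
lip [0.53988142 0.03206282 0.1515    ] [[323.36822622 180.8682068 ]] [[311.30448175 206.12452359]]
lipc [0.51796645 0.03013048 0.1515    ] [[319.40329014 186.50428099]] [[301.71696232 208.12635175]]
lipd [0.5617964  0.03399516 0.1515    ] [[327.19254933 175.43192357]] [[320.68038843 204.16701802]]
beak [0.54097934 0.01961113 0.152     ] [[328.39838588 182.19396674]] [[314.32381221 208.14454964]]
[ 0.4872523  -0.08695827 -0.0544099 ] [-2.5  0.1  2.3  0.2  2.4  0.4 -0.   0.4  1.5  0.2 -0.7 -0.9 -1.2 -0.6
 -2.4  1.7]
```

```bash
cat >> h.py <<'E'
def ray(n,uv,z,st=None):
    from scipy.optimize import fsolve
    return np.r_[fsolve(lambda p:(proj(n,np.r_[p,z],st)-uv)[0],[.5,.1]),z]
def plan(pos,Rt,n=None,st=None,vmax=45,amax=.14):
    "rows from measured/commanded pose st=(pos,R) to target in tool axes; returns rows"
    if st is None: s=read_state();st=(s["position"],s["tcp_rot"])
    p0,R0=np.array(st[0]),np.array(st[1]);pos=np.array(pos)
    w=R.from_matrix(R0.T@Rt).as_rotvec(); d=np.linalg.norm(pos-p0)*1000
    n=n or max(1,int(np.ceil(max(d/vmax,np.linalg.norm(w)/amax))))
    out=[]
    for i in range(n):
        Ri=R0@R.from_rotvec(w*i/n).as_matrix()
        out.append([(Ri.T@(pos-p0)*1000/n).round(0).astype(int).tolist(),(w/n).round(3).tolist()])
    print(n);[print(o) for o in out]
    return pos,Rt
def tool(yaw,tilt):
    "tool x along kettle +x heading yaw(rad), tilted so hand leans to spout by tilt deg"
    t=np.radians(tilt);K=rot(yaw)
    z=K@[np.sin(t),0,-np.cos(t)];x=K@[np.cos(t),0,np.sin(t)]
    return np.c_[x,np.cross(z,x),z]
E
python3 - <<'E'
from h import *
for uv in[(192,230),(275,278),(225,190)]:print(ray("scene",uv,0))
s=plan([.3,.36,.3],tool(1.66+.5,0)); s=plan([.52,.15,.34],tool(1.64,0),st=s)
E
```

```text
[0.36567116 0.30924402 0.        ]
[0.34982875 0.04665768 0.        ]
[0.52607911 0.33901235 0.        ]
6
[[-19, -28, -19], [-0.0, 0.0, 0.089]]
[[-22, -27, -19], [-0.0, 0.0, 0.089]]
[[-24, -25, -19], [-0.0, 0.0, 0.089]]
[[-26, -22, -19], [-0.0, 0.0, 0.089]]
[[-28, -20, -19], [-0.0, 0.0, 0.089]]
[[-30, -17, -19], [-0.0, 0.0, 0.089]]
7
[[-42, 9, -6], [0.0, 0.0, 0.074]]
[[-42, 13, -6], [0.0, 0.0, 0.074]]
[[-41, 16, -6], [0.0, 0.0, 0.074]]
[[-39, 19, -6], [0.0, 0.0, 0.074]]
[[-38, 21, -6], [0.0, 0.0, 0.074]]
[[-36, 24, -6], [0.0, 0.0, 0.074]]
[[-34, 27, -6], [0.0, 0.0, 0.074]]
```

```bash
python3 - <<'E'
from h import *
s=read_state();s=plan([.29,.31,.3],s["tcp_rot"]);s=plan([.36,.18,.34],s[1],st=s); s=plan([.52,.15,.34],tool(1.64,0),st=s)
E
```

```text
7
[[-18, -31, -16], [0.0, 0.0, 0.0]]
[[-18, -31, -16], [0.0, 0.0, 0.0]]
[[-18, -31, -16], [0.0, 0.0, 0.0]]
[[-18, -31, -16], [0.0, 0.0, 0.0]]
[[-18, -31, -16], [0.0, 0.0, 0.0]]
[[-18, -31, -16], [0.0, 0.0, 0.0]]
[[-18, -31, -16], [0.0, 0.0, 0.0]]
4
[[-30, -22, -10], [0.0, 0.0, 0.0]]
[[-30, -22, -10], [0.0, 0.0, 0.0]]
[[-30, -22, -10], [0.0, 0.0, 0.0]]
[[-30, -22, -10], [0.0, 0.0, 0.0]]
8
[[-20, 5, 0], [-0.0, 0.0, 0.132]]
[[-19, 8, 0], [-0.0, 0.0, 0.132]]
[[-18, 10, 0], [-0.0, 0.0, 0.132]]
[[-16, 12, 0], [-0.0, 0.0, 0.132]]
[[-14, 14, 0], [-0.0, 0.0, 0.132]]
[[-12, 16, 0], [-0.0, 0.0, 0.132]]
[[-10, 18, 0], [-0.0, 0.0, 0.132]]
[[-8, 19, 0], [-0.0, 0.0, 0.132]]
```

Emit:
drive_tool:
  motion:
    - [[-18,-31,-16],[0,0,0]]
    - [[-18,-31,-16],[0,0,0]]
    - [[-18,-31,-16],[0,0,0]]
    - [[-18,-31,-16],[0,0,0]]
    - [[-18,-31,-16],[0,0,0]]
  gripper: 0

```text
time_s: 0.6
position: [0.2834, 0.3836, 0.2664]
tcp_rot: [[-0.902, 0.431, -0.001], [0.431, 0.902, -0.001], [0.0, -0.001, -1.0]]
force: [0.7, -0.9, 0.2]
opening: 0.631
grasp_force: 0.0
```

Emit:
drive_tool:
  motion:
    - [[-18,-31,-16],[0,0,0]]
    - [[-18,-31,-16],[0,0,0]]
    - [[-30,-22,-10],[0,0,0]]
    - [[-30,-22,-10],[0,0,0]]
    - [[-30,-22,-10],[0,0,0]]

```text
time_s: 1.1
position: [0.3423, 0.214, 0.3286]
tcp_rot: [[-0.902, 0.431, 0.0], [0.431, 0.902, 0.0], [-0.0, 0.0, -1.0]]
force: [-0.0, -0.7, 0.3]
opening: 0.173
grasp_force: 0.0
```

Emit:
drive_tool:
  motion:
    - [[-30,-22,-10],[0,0,0]]
    - [[-20,5,0],[0,0,0.132]]
    - [[-19,8,0],[0,0,0.132]]
    - [[-18,10,0],[0,0,0.132]]
    - [[-16,12,0],[0,0,0.132]]

```text
time_s: 1.6
position: [0.4406, 0.1663, 0.3379]
tcp_rot: [[-0.557, 0.83, -0.001], [0.83, 0.557, -0.0], [0.0, -0.001, -1.0]]
force: [-0.1, 0.7, -0.3]
opening: 0.003
grasp_force: 0.0
```

Emit:
drive_tool:
  motion:
    - [[-14,14,0],[0,0,0.132]]
    - [[-12,16,0],[0,0,0.132]]
    - [[-10,18,0],[0,0,0.132]]
    - [[-8,19,0],[0,0,0.132]]
    - [[0,0,0],[0,0,0]]

```text
time_s: 2.1
position: [0.5218, 0.1512, 0.3373]
tcp_rot: [[-0.067, 0.998, 0.0], [0.998, 0.067, -0.0], [-0.0, -0.0, -1.0]]
force: [-0.9, 0.1, 0.3]
opening: 0.008
grasp_force: 0.0
```

```bash
python3 - <<'E'
from h import *
import cv2
s=read_state();im=capture("wrist");print(s["position"],s["tcp_rot"].round(3),s["joint_positions"].round(1),s["force"],s["time_s"])
np.save("st.npy",s,allow_pickle=True)
cv2.imwrite("pics/w1.png",im[:,:,::-1])
E
```

```text
[0.52176352 0.15118095 0.33734775] [[-0.067  0.998  0.   ]
 [ 0.998  0.067 -0.   ]
 [-0.    -0.    -1.   ]] [ 4.4 15.5 81.6 -0.  82.9  0.5] [-0.94901287  0.08128344  0.28816675] 2.1
```

View pics/w1.png

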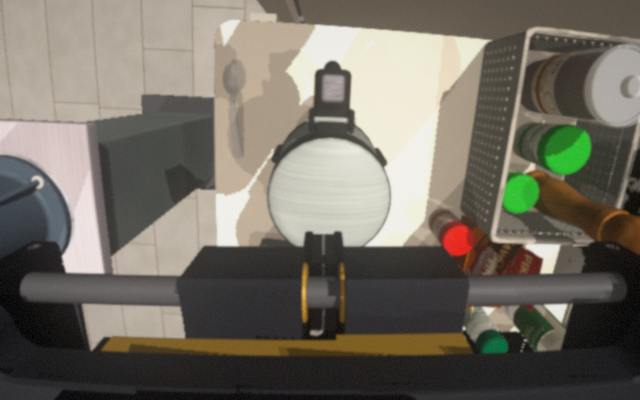

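The wrist picture shows the button at (333,88), and the dome spans columns 268 to 391.

```bash
python3 - <<'E'
from h import *
s=np.load("st.npy",allow_pickle=True).item()
b=ray("wrist",(333,88),.163,s);l=ray("wrist",(268,193),.156,s);r=ray("wrist",(391,193),.156,s);print(b,l,r,(l+r)/2,np.linalg.norm(l-r))
from scipy.optimize import least_squares as ls
a=np.linspace(0,2*np.pi,90)
c0=np.c_[.0755*np.cos(a),.0755*np.sin(a),0*a]
def fk(p):
    t=np.r_[p[:2],0];q=[]
    for n,(bb,ll,rr) in {"scene":(237,263,320.5),"side":(268.5,260,324)}.items():
        k=proj(n,c0+t); q+=[k[:,1].max()-bb,k[:,0].min()-ll,k[:,0].max()-rr]
    q+=list((proj("wrist",t+rot(p[2])@[.1135,0,.163],s)-[[333,88]])[0])
    k=proj("wrist",t+np.c_[c0[:,:2]*65.5/75.5,0*a+.156],s);q+=[k[:,0].min()-268,k[:,0].max()-391]
    return q
f=ls(fk,[.53,.11,1.6]);print(f.x,np.degrees(f.x[2]),np.round(f.fun,1))
plan([b[0],b[1],.185],tool(f.x[2],0))
E
```

```text
[0.52473716 0.23111429 0.163     ] [0.46005104 0.11238244 0.156     ] [0.59895425 0.12166856 0.156     ] [0.52950264 0.1170255  0.156     ] 0.13921327525043636
[0.53015961 0.11814609 1.61877484] 92.74896624402292 [ 1.6 -0.4 -0.1  1.2 -1.2 -0.1  0.  -0.4  4.2 -2.8]
4
[[20, 3, 38], [-0.0, -0.0, 0.006]]
[[20, 3, 38], [-0.0, -0.0, 0.006]]
[[20, 2, 38], [-0.0, -0.0, 0.006]]
[[20, 2, 38], [-0.0, -0.0, 0.006]]
```

Emit:
drive_tool:
  motion:
    - [[20,3,38],[0,0,0.006]]
    - [[20,3,38],[0,0,0.006]]
    - [[20,2,38],[0,0,0.006]]
    - [[20,2,38],[0,0,0.006]]
    - [[0,0,0],[0,0,0]]
  gripper: 0

```text
time_s: 2.65
position: [0.5191, 0.2333, 0.181]
tcp_rot: [[-0.05, 0.999, -0.013], [0.999, 0.05, -0.002], [-0.002, -0.013, -1.0]]
force: [-1.8, -1.0, -1.0]
opening: 0.002
grasp_force: 0.0
```

Emit:
drive_tool:
  motion:
    - [[0,0,5],[0,0,0]]
    - [[0,0,5],[0,0,0]]
    - [[0,0,5],[0,0,0]]
    - [[0,0,4],[0,0,0]]
    - [[0,0,0],[0,0,0]]

```text
time_s: 3.15
position: [0.525, 0.2319, 0.1675]
tcp_rot: [[-0.044, 0.999, 0.0], [0.999, 0.044, -0.0], [-0.0, 0.0, -1.0]]
force: [0.6, -0.7, -0.2]
opening: 0.005
grasp_force: 0.0
```

Emit:
drive_tool:
  motion:
    - [[0,0,4],[0,0,0]]
    - [[0,0,4],[0,0,0]]
    - [[0,0,2],[0,0,0]]
    - [[0,0,0],[0,0,0]]
    - [[0,0,0],[0,0,0]]

```text
time_s: 3.65
position: [0.525, 0.2324, 0.1572]
tcp_rot: [[-0.045, 0.999, -0.0], [0.999, 0.045, -0.0], [-0.0, -0.0, -1.0]]
force: [-0.2, -0.3, -0.2]
opening: 0.005
grasp_force: 0.0
```

Emit:
drive_tool:
  motion:
    - [[0,0,1],[0,0,0]]
    - [[0,0,1],[0,0,0]]
    - [[0,0,0],[0,0,0]]

```text
time_s: 3.95
position: [0.5249, 0.2324, 0.1551]
tcp_rot: [[-0.045, 0.999, -0.0], [0.999, 0.045, -0.0], [-0.0, -0.0, -1.0]]
force: [-0.2, 0.7, 0.3]
opening: 0.003
grasp_force: 0.0
```

Emit:
drive_tool:
  motion:
    - [[0,0,1],[0,0,0]]
    - [[0,0,1],[0,0,0]]
    - [[0,0,0],[0,0,0]]

```text
time_s: 4.25
position: [0.5248, 0.2323, 0.1531]
tcp_rot: [[-0.045, 0.999, -0.0], [0.999, 0.045, -0.0], [-0.0, -0.0, -1.0]]
force: [-0.8, -0.3, 0.4]
opening: 0.008
grasp_force: 0.0
```

```bash
python3 - <<'E'
from h import *
import cv2
a=capture("wrist");b=capture("scene");print(read_state()["force"])
cv2.imwrite("pics/w2.png",np.hstack([a[:,150:500],b[100:270,200:400].repeat(2,0).repeat(2,1)[:400] if 0 else cv2.resize(b[100:300,190:415],(450,400))])[:,:,::-1])
E
```

```text
[-0.30854326  0.26846076  0.15525651]
```

View pics/w2.png

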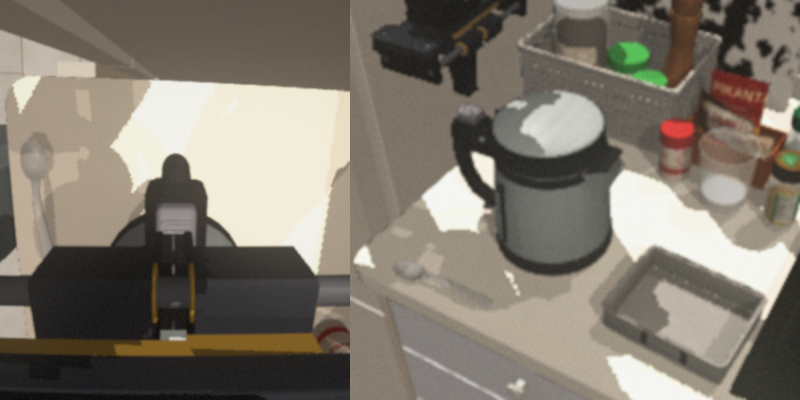

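```bash
python3 - <<'E'
from h import *
s=read_state();print(proj("scene",s["position"]),proj("wrist",s["position"],s),s["position"])
for z in(.14,.163,.18):print(ray("wrist",(327,218),z,s))
# button from scene + wrist1 triangulation
s1=np.load("st.npy",allow_pickle=True).item()
from scipy.optimize import least_squares as ls
f=ls(lambda p:np.r_[(proj("wrist",p,s1)-[[333,88]])[0],(proj("scene",p)-[[249.5,155]])[0],(proj("wrist",p,s)-[[327,218]])[0]],[.52,.23,.16]);print(f.x,f.fun)
E
```

```text
[[248.86105128 157.36927057]] [[326.14254284 222.63010069]] [0.52494834 0.23237002 0.1532072 ]
[0.52570361 0.23046895 0.14      ]
[0.52504304 0.23902846 0.163     ]
[0.5245548  0.24535506 0.18      ]
[0.5255411  0.23360023 0.15099075] [ 0.58629735 -2.35261118 -0.78959122  2.83305438  0.17471678  1.47978943]
```

```bash
python3 - <<'E'
from h import *
s=read_state()
for d in (0,.01,.02,.03):
  print(d,[proj("wrist",s["position"]+s["tcp_rot"]@[x,0,-d],s)[0].round(0) for x in(.0095,-.0095)],proj("scene",s["position"]+s["tcp_rot"]@[0,0,-d]).round(0))
E
```

```text
0 [array([326., 208.]), array([326., 237.])] [[249. 157.]]
0.01 [array([326., 213.]), array([326., 244.])] [[248. 154.]]
0.02 [array([326., 220.]), array([326., 251.])] [[248. 151.]]
0.03 [array([327., 226.]), array([327., 260.])] [[247. 147.]]
```

Emit:
drive_tool:
  motion:
    - [[0,0,1],[0,0,0]]
    - [[0,0,1],[0,0,0]]
    - [[0,0,1],[0,0,0]]
    - [[0,0,1],[0,0,0]]
    - [[0,0,0],[0,0,0]]

```text
time_s: 4.85
position: [0.5248, 0.2324, 0.1491]
tcp_rot: [[-0.045, 0.999, -0.0], [0.999, 0.045, -0.0], [-0.0, -0.0, -1.0]]
force: [0.6, 0.4, 0.1]
opening: 0.007
grasp_force: 0.0
```

```bash
python3 - <<'E'
from h import *
import cv2
a=capture("wrist");b=capture("scene")
cv2.imwrite("pics/z.png",np.hstack([cv2.resize(a[180:270,280:370],(400,400),interpolation=2),cv2.resize(b[100:180,200:280],(400,400),interpolation=2)])[:,:,::-1])
E
```

```text
(no output)
```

View pics/z.png

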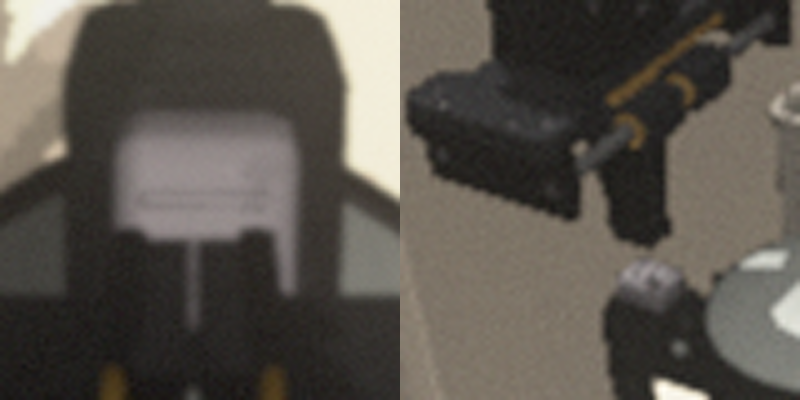

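The left crop shows the fingertip ending at wrist row ~233, still above the button. In the right crop the tip is at scene (248,149), clear of the button top at (250,157). I'll keep descending and watch the force.

Emit:
drive_tool:
  motion:
    - [[0,0,2],[0,0,0]]
    - [[0,0,2],[0,0,0]]
    - [[0,0,2],[0,0,0]]
    - [[0,0,0],[0,0,0]]

```text
time_s: 5.35
position: [0.5246, 0.2323, 0.1428]
tcp_rot: [[-0.045, 0.999, -0.001], [0.999, 0.045, -0.0], [-0.0, -0.001, -1.0]]
force: [-0.5, 0.4, -0.6]
opening: 0.007
grasp_force: 0.0
```

Emit:
drive_tool:
  motion:
    - [[0,0,2],[0,0,0]]
    - [[0,0,2],[0,0,0]]
    - [[0,0,0],[0,0,0]]

```text
time_s: 5.65
position: [0.5247, 0.2323, 0.1389]
tcp_rot: [[-0.045, 0.999, -0.001], [0.999, 0.045, -0.0], [-0.0, -0.001, -1.0]]
force: [0.4, 0.9, 0.2]
opening: 0.005
grasp_force: 0.0
```

Emit:
drive_tool:
  motion:
    - [[0,0,2],[0,0,0]]
    - [[0,0,2],[0,0,0]]
    - [[0,0,0],[0,0,0]]

```text
time_s: 5.95
position: [0.5247, 0.2323, 0.1349]
tcp_rot: [[-0.045, 0.999, -0.001], [0.999, 0.045, -0.0], [-0.0, -0.001, -1.0]]
force: [-0.0, -0.6, 0.7]
opening: 0.007
grasp_force: 0.0
```

```bash
python3 - <<'E'
from h import *
from scipy.optimize import least_squares as ls
s=read_state();s["position"]=np.array([.5248,.2324,.1491])
for w,c in[((324,233),(248,148)),((326,219),(250,157))]:
  f=ls(lambda p:np.r_[(proj("wrist",p,s)-[w])[0],(proj("scene",p)-[c])[0]],[.52,.23,.16]);print(f.x,f.fun)
s=read_state();print(s["position"],s["force"],s["joint_positions"])
E
```

```text
[0.52344509 0.23704941 0.17683188] [ 0.4053116   0.36248792 -2.20503708  1.10516387]
[0.5248112  0.23509725 0.15061818] [ 0.39452631  0.35546487 -1.94550694  0.92466651]
[0.52468012 0.23230386 0.13488032] [-0.02511103 -0.58030073  0.68157888] [ 1.27282022e+01  3.00190666e+01  9.24791518e+01 -1.11002413e-03
  5.75453902e+01  1.01498739e+01]
```

Emit:
drive_tool:
  motion:
    - [[0,0,2],[0,0,0]]
    - [[0,0,2],[0,0,0]]
    - [[0,0,0],[0,0,0]]

```text
time_s: 6.25
position: [0.5247, 0.2323, 0.1309]
tcp_rot: [[-0.045, 0.999, -0.001], [0.999, 0.045, -0.0], [-0.0, -0.001, -1.0]]
force: [0.3, -0.3, 0.2]
opening: 0.003
grasp_force: 0.0
```

Emit:
drive_tool:
  motion:
    - [[0,0,2],[0,0,0]]
    - [[0,0,2],[0,0,0]]
    - [[0,0,0],[0,0,0]]

```text
time_s: 6.55
position: [0.525, 0.2324, 0.1271]
tcp_rot: [[-0.045, 0.999, -0.0], [0.999, 0.045, -0.0], [-0.0, -0.0, -1.0]]
force: [0.7, 0.7, -0.7]
opening: 0.006
grasp_force: 0.0
```

Emit:
drive_tool:
  motion:
    - [[0,0,2],[0,0,0]]
    - [[0,0,0],[0,0,0]]

```text
time_s: 6.75
position: [0.5251, 0.2324, 0.1255]
tcp_rot: [[-0.045, 0.999, 0.0], [0.999, 0.045, 0.0], [0.0, 0.0, -1.0]]
force: [-1.3, -0.3, 1.3]
opening: 0.007
grasp_force: 1.2
```

```bash
python3 - <<'E'
from h import *
import cv2
s=read_state();print(s["force"],s["position"])
a=capture("wrist");b=capture("scene");c=capture("side")
cv2.imwrite("pics/z2.png",np.hstack([cv2.resize(a[150:290,250:400],(260,400),interpolation=2),cv2.resize(b[100:200,210:340],(270,400),interpolation=2),cv2.resize(c[100:250,220:340],(270,400),interpolation=2)])[:,:,::-1])
E
```

```text
[-1.26266091 -0.25313813  1.28864757] [0.52507015 0.23242841 0.1254779 ]
```

View pics/z2.png

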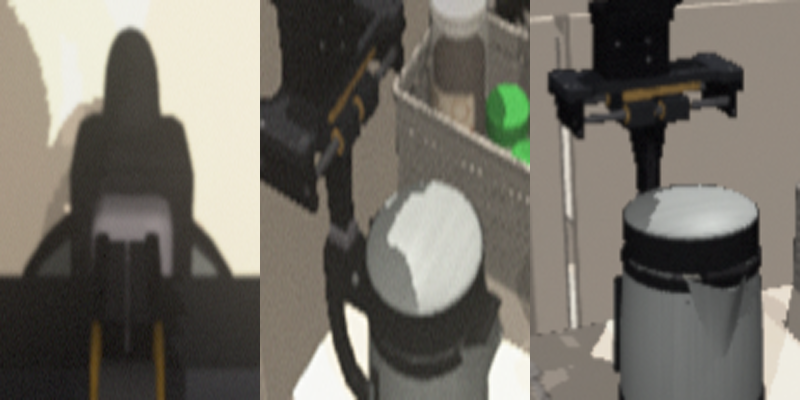

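The finger now touches the button with the TCP reading 0.1255. So the fingertips sit about 37 mm behind the nominal TCP, and I'll use that offset from here. Pressing.

Emit:
drive_tool:
  motion:
    - [[0,0,2],[0,0,0]]
    - [[0,0,2],[0,0,0]]
    - [[0,0,0],[0,0,0]]

```text
time_s: 7.2
position: [0.5251, 0.2323, 0.121]
tcp_rot: [[-0.045, 0.999, 0.0], [0.999, 0.045, -0.0], [-0.0, 0.0, -1.0]]
force: [-0.4, -1.0, 2.6]
opening: 0.006
grasp_force: 1.5
```

Emit:
drive_tool:
  motion:
    - [[0,0,1],[0,0,0]]
    - [[0,0,1],[0,0,0]]
    - [[0,0,0],[0,0,0]]

```text
time_s: 7.5
position: [0.5251, 0.2324, 0.1193]
tcp_rot: [[-0.045, 0.999, 0.0], [0.999, 0.045, 0.0], [0.0, 0.0, -1.0]]
force: [-0.7, 0.2, 2.9]
opening: 0.009
grasp_force: 1.8
```

Emit:
drive_tool:
  motion:
    - [[0,0,1],[0,0,0]]
    - [[0,0,1],[0,0,0]]
    - [[0,0,0],[0,0,0]]
    - [[0,0,0],[0,0,0]]

```text
time_s: 7.9
position: [0.5251, 0.2324, 0.119]
tcp_rot: [[-0.045, 0.999, 0.001], [0.999, 0.045, 0.0], [-0.0, 0.001, -1.0]]
force: [-3.0, -1.0, 12.0]
opening: 0.004
grasp_force: 6.5
```

```bash
python3 - <<'E'
from h import *
import cv2
s=read_state();print(s["force"],s["position"])
b=capture("side").astype(int);a=cv2.imread("pics/side.png")[:,:,::-1].astype(int)
m=(abs(a-b).sum(2)>90)[120:230,200:360]
ys,xs=np.nonzero(m);print(m.sum())
for y in range(0,110,4):print(120+y,''.join('#' if v else '.' for v in m[y,::2]))
E
```

```text
[-2.97323514 -1.00207556 12.04985775] [0.52512173 0.23240067 0.11895353]
4534
120 ........................#################.......................................
124 ........................##################....#######...........................
128 ........................##################################......................
132 ..............############################################......................
136 ...............################################.#########.......................
140 ................###############################..#######........................
144 ................######......##################.......###........................
148 .................##########...############......................................
152 ...................###..........########........................................
156 .................................#######........................................
160 .................................#######..#.##########....#.....................
164 .................................###......##################....................
16
[... 657 characters left out ...]
....................
200 ....................................#######################.....................
204 ................................................####............................
208 ................................................................................
212 ................................................................................
216 ................................................................................
220 ................................................................................
224 ................................................................................
228 ................................................................................
```

Lid popped. Retreat upwards.

Emit:
drive_tool:
  motion:
    - [[0,0,-10],[0,0,0]]
    - [[0,0,-30],[0,0,0]]
    - [[0,0,-45],[0,0,0]]
    - [[0,0,-45],[0,0,0]]
    - [[0,0,-30],[0,0,0]]

```text
time_s: 8.45
position: [0.5258, 0.2326, 0.2801]
tcp_rot: [[-0.045, 0.999, 0.003], [0.999, 0.045, 0.001], [0.001, 0.003, -1.0]]
force: [0.9, -0.1, -0.4]
opening: 0.009
grasp_force: 0.0
```

```bash
cat >> h.py <<'E'
D=.037; KY=1.6165; KO=np.array([.530,.118,0])
def K(v): return KO+rot(KY)@(np.array(v)/1000)
def lidpts(th):
    "dome cap + lip, world"
    a=np.linspace(0,2*np.pi,60);P=[]
    for f in np.linspace(0,1,8):
        r=65.5*np.cos(f*np.pi/2)**.6;P.append(np.c_[-80+r*np.cos(a),r*np.sin(a),5.5+41*f+0*a])
    P.append([[-165.5,-22,5.5],[-165.5,22,5.5],[-165.5,0,11.5]]);P=np.vstack(P)
    c,s=np.cos(th),np.sin(th)
    Q=np.c_[80+P[:,0]*c+P[:,2]*s,P[:,1],146-P[:,0]*s+P[:,2]*c]
    return np.array([K(q) for q in Q])
E
python3 - <<'E'
from h import *
import cv2
s=read_state();print(s["force"],s["position"])
b=capture("side").astype(int);a=cv2.imread("pics/side.png")[:,:,::-1].astype(int)
m=(abs(a-b).sum(2)>90)[150:215,230:350]
for y in range(0,60,3):print(150+y,''.join('#' if v else '.' for v in m[y,::2]))
for th in(0,.3,.4,.5,.6,.85):
  q=proj("side",lidpts(th)); print(th,q.min(0).round(),q.max(0).round(),q[-3:].round().tolist())
# tail of plan: travel
s1=plan(K([-130,0,330])+[0,0,0],tool(KY,20)) 
E
```

```text
[ 0.90837792 -0.11678073 -0.35399593] [0.525807   0.23263999 0.2801389 ]
150 ............................................................
153 ............................................................
156 ............................................................
159 ...........................###.#...###..####................
162 .....................##...##################................
165 .................############################...............
168 ..............###############################...............
171 ..............###############################...............
174 ...............############################.................
177 ...............##############################...............
180 ...............##############################...............
183 ................###########################.##..............
186 ................#..######################..###..............
189 ................#########...........##########..............
192 .................#############################..............
195 .................#############################..
[... 262 characters left out ...]
..........
0 [261. 173.] [321. 208.] [[318.0, 205.0], [299.0, 208.0], [309.0, 204.0]]
0.3 [260. 162.] [320. 186.] [[317.0, 181.0], [297.0, 184.0], [306.0, 180.0]]
0.4 [260. 159.] [319. 182.] [[315.0, 173.0], [296.0, 176.0], [305.0, 171.0]]
0.5 [259. 155.] [318. 181.] [[314.0, 165.0], [294.0, 168.0], [303.0, 163.0]]
0.6 [258. 151.] [317. 180.] [[312.0, 157.0], [292.0, 160.0], [301.0, 156.0]]
0.85 [256. 138.] [314. 178.] [[306.0, 139.0], [286.0, 142.0], [295.0, 138.0]]
6
[[-41, -1, -8], [0.002, 0.058, 0.0]]
[[-40, -1, -10], [0.002, 0.058, 0.0]]
[[-40, -1, -12], [0.002, 0.058, 0.0]]
[[-39, -1, -15], [0.002, 0.058, 0.0]]
[[-38, -1, -17], [0.002, 0.058, 0.0]]
[[-37, -1, -19], [0.002, 0.058, 0.0]]
```

Emit:
drive_tool:
  motion:
    - [[-41,-1,-8],[0,0.058,0]]
    - [[-40,-1,-10],[0,0.058,0]]
    - [[-40,-1,-12],[0,0.058,0]]
    - [[-39,-1,-15],[0,0.058,0]]
    - [[-38,-1,-17],[0,0.058,0]]

```text
time_s: 9.0
position: [0.5287, 0.0265, 0.316]
tcp_rot: [[-0.043, 0.999, -0.013], [0.957, 0.045, 0.288], [0.288, 0.0, -0.958]]
force: [0.3, 0.7, 0.3]
opening: 0.004
grasp_force: 0.0
```

```bash
cat >> h.py <<'E'
def lip(th):
    c,s=np.cos(th),np.sin(th);return np.array([80-165.5*c+5.5*s,0,146+165.5*s+5.5*c])
def tt(t):
    t=np.radians(t);return np.array([np.cos(t),0,np.sin(t)]),np.array([np.sin(t),0,-np.cos(t)])
def tcp_lip(th,t,off,s):
    "TCP (world) with effective tip s mm past lip along fingers, axis off mm below"
    x,z=tt(t);return K(lip(th)-off*x+(s+1000*D)*z)
E
python3 - <<'E'
from h import *
s=plan(tcp_lip(.33,45,20,-50),tool(KY,45))
print(read_state()["joint_positions"].round(0),s[0])
E
```

```text
4
[[-10, 1, 27], [0.0, 0.123, -0.0]]
[[-13, 1, 26], [0.0, 0.123, -0.0]]
[[-16, 1, 24], [0.0, 0.123, -0.0]]
[[-19, 1, 22], [0.0, 0.123, -0.0]]
[-20.  17.  86.  16.  84. -25.] [0.53448299 0.01998017 0.19988261]
```

Emit:
drive_tool:
  motion:
    - [[-10,1,27],[0,0.123,0]]
    - [[-13,1,26],[0,0.123,0]]
    - [[-16,1,24],[0,0.123,0]]
    - [[-19,1,22],[0,0.123,0]]
    - [[0,0,0],[0,0,0]]

```text
time_s: 9.5
position: [0.5305, 0.0199, 0.1916]
tcp_rot: [[-0.016, 0.999, -0.04], [0.703, 0.04, 0.71], [0.711, -0.017, -0.703]]
force: [-0.4, 0.3, -0.4]
opening: 0.006
grasp_force: 0.0
```

```bash
python3 - <<'E'
from h import *
import cv2
s=read_state();print(s["force"],s["position"],s["tcp_rot"].round(2),s["joint_positions"].round(0))
np.save("st.npy",s,allow_pickle=True)
a=capture("wrist");b=capture("scene");c=capture("side")
for n,i in("wa",a),("wb",b),("wc",c):cv2.imwrite(f"pics/{n}.png",i[:,:,::-1])
print(proj("wrist",s["position"]-D*s["tcp_rot"][:,2],s),proj("scene",s["position"]-D*s["tcp_rot"][:,2]),proj("side",s["position"]-D*s["tcp_rot"][:,2]))
v=np.zeros((600,800,3),np.uint8);v[:300,:480]=cv2.resize(a,(480,300))
v[:300,480:]=cv2.resize(b[90:210,225:353],(320,300),interpolation=2);v[300:,:400]=cv2.resize(c[125:245,230:390],(400,300),interpolation=2);v[300:,400:]=cv2.resize(a[130:280,223:423],(400,300),interpolation=2)
cv2.imwrite("pics/v9.png",v[:,:,::-1])
E
```

```text
[-0.35780734  0.31395959 -0.39997663] [0.53053281 0.01991988 0.1915718 ] [[-0.02  1.   -0.04]
 [ 0.7   0.04  0.71]
 [ 0.71 -0.02 -0.7 ]] [-33.  35.  92.  35.  85. -48.]
[[326.66362919 250.36952438]] [[338.14789121 164.59230903]] [[316.31416034 182.40145155]]
```

View pics/v9.png

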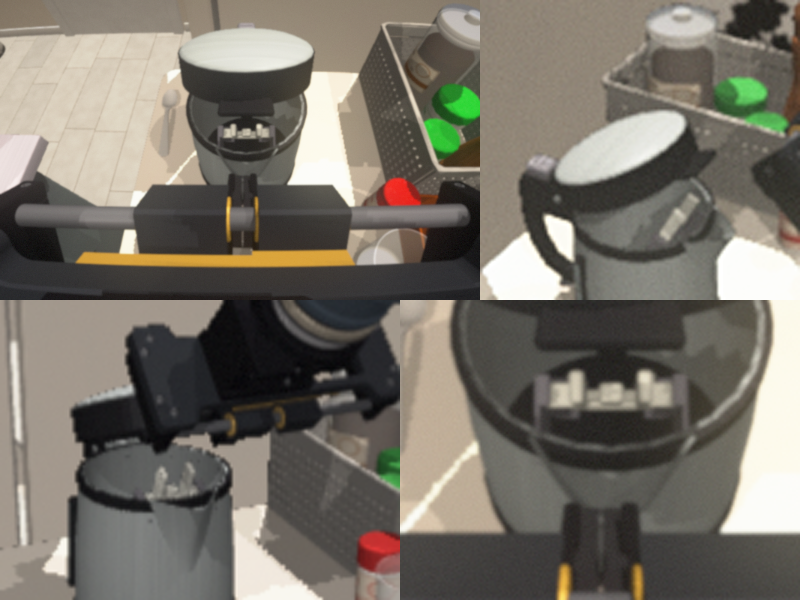

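The view shows the lid popped. The lip's lower edge centre is at wrist (328,152), spanning columns 291 to 365. The two white clips are at wrist (311,175) and (350,175).

```bash
python3 - <<'E'
from h import *
s=np.load("st.npy",allow_pickle=True).item()
for th in(.25,.3,.35,.4,.45):
  L=lip(th); print(th,[proj("wrist",K(L+[0,y,0]),s)[0].round(0) for y in(-22,0,22)],[proj("scene",K(L+[0,y,0]))[0].round(0) for y in(-22,0,22)])
u=np.array([-.423,0,.906]);o=np.array([-8,0,89])
for l in(64,78,90):print(l,[proj("wrist",K(o+l*u+[0,y,0]),s)[0].round(0) for y in(-31,-15,15,31)],[proj("scene",K(o+l*u+[0,y,0]))[0].round(0) for y in(-15,15)],[proj("side",K(o+l*u+[0,y,0]))[0].round(0) for y in(-15,15)])
a=np.linspace(0,2*np.pi,90);q=proj("wrist",np.array([K([66*np.cos(t),66*np.sin(t),150]) for t in a]),s);print("rim",q.min(0),q.max(0))
E
```

```text
0.25 [array([367., 195.]), array([332., 196.]), array([297., 196.])] [array([324., 162.]), array([320., 167.]), array([315., 173.])]
0.3 [array([368., 185.]), array([332., 186.]), array([296., 186.])] [array([323., 159.]), array([319., 164.]), array([314., 169.])]
0.35 [array([369., 175.]), array([332., 175.]), array([295., 176.])] [array([322., 156.]), array([317., 161.]), array([313., 166.])]
0.4 [array([369., 163.]), array([332., 164.]), array([294., 164.])] [array([321., 152.]), array([316., 157.]), array([311., 163.])]
0.45 [array([370., 151.]), array([332., 151.]), array([294., 152.])] [array([319., 149.]), array([315., 154.]), array([310., 160.])]
64 [array([369., 174.]), array([349., 174.]), array([312., 175.]), array([292., 175.])] [array([306., 174.]), array([299., 181.])] [array([304., 199.]), array([292., 201.])]
78 [array([371., 172.]), array([350., 172.]), array([311., 173.]), array([290., 173.])] [array([308., 170.]), array([301., 177.])] [array([306., 194.]), array([293., 196.])]
90 [array([373., 170.]), array([351., 170.]), array([310., 171.]), array([289., 171.])] [array([310., 167.]), array([303., 174.])] [array([307., 190.]), array([294., 192.])]
rim [252.1588915   81.85450306] [408.33910518 207.20824789]
```

```bash
python3 - <<'E'
from h import *
Rt=tool(KY,40)
print("in");s=plan(tcp_lip(.43,40,22,-15),Rt,2);s=plan(tcp_lip(.43,40,18,24),Rt,3,st=s)
print("lift")
for th in np.arange(.5,.9,.04): s=plan(tcp_lip(th,40,11,24),Rt,1,st=s)
print(s[0])
E
```

```text
in
2
[[4, 0, 13], [0.0, -0.041, 0.0]]
[[5, 0, 13], [0.0, -0.041, 0.0]]
3
[[1, 0, 13], [0.0, 0.0, 0.0]]
[[1, 0, 13], [0.0, 0.0, 0.0]]
[[1, 0, 13], [0.0, 0.0, 0.0]]
lift
1
[[18, 0, -4], [0.0, 0.0, 0.0]]
1
[[6, 0, -2], [0.0, 0.0, 0.0]]
1
[[6, 0, -2], [0.0, 0.0, 0.0]]
1
[[6, 0, -2], [0.0, 0.0, 0.0]]
1
[[6, 0, -1], [0.0, 0.0, 0.0]]
1
[[7, 0, -1], [0.0, 0.0, 0.0]]
1
[[7, 0, -1], [0.0, 0.0, 0.0]]
1
[[7, 0, -1], [0.0, 0.0, 0.0]]
1
[[7, 0, 0], [0.0, 0.0, 0.0]]
1
[[7, 0, 0], [0.0, 0.0, 0.0]]
[0.52968141 0.12496601 0.22121198]
```

Emit:
drive_tool:
  motion:
    - [[4,0,13],[0,-0.041,0]]
    - [[5,0,13],[0,-0.041,0]]
    - [[1,0,13],[0,0,0]]
    - [[1,0,13],[0,0,0]]
    - [[1,0,13],[0,0,0]]

```text
time_s: 10.15
position: [0.5316, 0.0743, 0.1609]
tcp_rot: [[-0.037, 0.999, -0.027], [0.765, 0.046, 0.642], [0.643, 0.003, -0.766]]
force: [0.9, -0.1, 0.0]
opening: 0.003
grasp_force: 0.0
```

Emit:
drive_tool:
  motion:
    - [[5,0,-1],[0,0,0]]
    - [[5,0,-1],[0,0,0]]
    - [[5,0,-1],[0,0,0]]
    - [[4,0,-1],[0,0,0]]
    - [[0,0,0],[0,0,0]]

```text
time_s: 10.65
position: [0.531, 0.0852, 0.1759]
tcp_rot: [[-0.035, 0.999, -0.028], [0.764, 0.045, 0.643], [0.644, 0.001, -0.765]]
force: [0.5, 0.2, 0.3]
opening: 0.003
grasp_force: 0.0
```

```bash
python3 - <<'E'
from h import *
import cv2
s=read_state();print(s["force"],s["position"],tcp_lip(.51,40,11,24))
b=capture("scene");a=cv2.imread("pics/wb.png")[:,:,::-1].astype(int)
m=(abs(a-b.astype(int)).sum(2)>90)[110:200,225:345]
for y in range(0,90,4):print(110+y,''.join('#' if v else '.' for v in m[y,::2]))
E
```

```text
[0.49059079 0.15706626 0.31841675] [0.53104803 0.08523748 0.17587935] [0.53141498 0.08706165 0.17779405]
110 ..........................................................##
114 .......................................................##.##
118 .........................................................###
122 ....................................................########
126 ..................................................##########
130 ...................................................#########
134 ..............................##########......##......#.####
138 ..........................##...........###..#...############
142 .......................#..............###..#################
146 ....................#..............#####.....###############
150 ................................#####............##########.
154 ............................######.............#########....
158 ...............#........######...............#########......
162 ................#########...........###..##############..#.#
166 .................................###.......#########.###..##
170 ............................####............#############..#
174 .......................#.#.............#.......#########....
178 ......................................#.#.......######......
182 ................................................#...........
186 ............................................................
190 ............................................................
194 ............................................................
198 ............................................................
```

Emit:
drive_tool:
  motion:
    - [[6,0,-2],[0,0,0]]
    - [[6,0,-2],[0,0,0]]
    - [[6,0,-2],[0,0,0]]
    - [[6,0,-1],[0,0,0]]
    - [[6,0,-1],[0,0,0]]

```text
time_s: 11.2
position: [0.5298, 0.1035, 0.2012]
tcp_rot: [[-0.035, 0.999, -0.029], [0.764, 0.045, 0.643], [0.644, 0.0, -0.765]]
force: [0.2, -0.6, -0.1]
opening: 0.009
grasp_force: 0.2
```

Emit:
drive_tool:
  motion:
    - [[6,0,-1],[0,0,0]]
    - [[6,0,-1],[0,0,0]]
    - [[5,0,0],[0,0,0]]
    - [[4,0,0],[0,0,0]]
    - [[0,0,0],[0,0,0]]

```text
time_s: 11.7
position: [0.529, 0.1184, 0.2161]
tcp_rot: [[-0.035, 0.999, -0.029], [0.764, 0.046, 0.644], [0.644, 0.0, -0.765]]
force: [0.0, -0.2, 0.3]
opening: 0.008
grasp_force: 0.0
```

```bash
python3 - <<'E'
from h import *
import cv2
s=read_state();print(s["force"],s["position"]);x,z=tt(40)
k=rot(KY).T@(s["position"]-KO)*1000-1000*D*z
for th in(.7,.75,.8,.85,.9):d=k-lip(th);print(th,"off",-d@x,"s",d@z)
E
```

```text
[ 0.00793228 -0.20526694  0.32235468] [0.52902911 0.11841933 0.21611085]
0.7 off -7.153700292647865 s 22.150769513461604
0.75 off 1.070849559207082 s 23.09615272359895
0.8 off 9.332370332863658 s 23.629298281675627
0.85 off 17.6102125289046 s 23.748873601453322
0.9 off 25.88368585285673 s 23.454579806906207
```

Emit:
drive_tool:
  motion:
    - [[3,0,0],[0,0,0]]
    - [[3,0,0],[0,0,0]]
    - [[2,0,0],[0,0,0]]
    - [[0,0,0],[0,0,0]]

```text
time_s: 12.1
position: [0.5288, 0.124, 0.2208]
tcp_rot: [[-0.035, 0.999, -0.029], [0.764, 0.045, 0.643], [0.644, 0.0, -0.765]]
force: [-0.1, -0.5, -0.2]
opening: 0.008
grasp_force: 0.4
```

Emit:
drive_tool:
  motion:
    - [[1,0,0],[0,0,0]]
    - [[1,0,0],[0,0,0]]
    - [[0,0,0],[0,0,0]]

```text
time_s: 12.4
position: [0.5288, 0.1242, 0.221]
tcp_rot: [[-0.034, 0.999, -0.029], [0.766, 0.045, 0.641], [0.641, -0.0, -0.767]]
force: [-0.5, -5.7, -5.2]
opening: 0.002
grasp_force: 3.7
```

```bash
cat >> h.py <<'E'
U=np.array([-.423,0,.906]);FO=np.array([-8.,0,89])
def tcp_f(l,t,back=0):
    x,z=tt(t);return K(FO+l*U+(1000*D-back)*z)
E
python3 - <<'E'
from h import *
s=read_state();x,z=s["tcp_rot"][:,0],s["tcp_rot"][:,2]
p=s["position"]-.005*x;s=(p-.07*z,s["tcp_rot"])
Rt=tool(KY,30)
s=plan(tcp_f(70,30,80),Rt,st=s)
E
```

```text
2
[[-33, 0, 26], [0.0, -0.086, -0.001]]
[[-30, 0, 29], [0.0, -0.086, -0.001]]
```

Emit:
drive_tool:
  motion:
    - [[-5,0,0],[0,0,0]]
    - [[-2,0,-10],[0,0,0]]
    - [[0,0,-30],[0,0,0]]
    - [[0,0,-30],[0,0,0]]

```text
time_s: 12.8
position: [0.5306, 0.0754, 0.2725]
tcp_rot: [[-0.034, 0.999, -0.03], [0.762, 0.046, 0.646], [0.646, -0.001, -0.763]]
force: [1.7, 0.2, -1.1]
opening: 0.007
grasp_force: 0.0
```

Emit:
drive_tool:
  motion:
    - [[-32,0,26],[0,-0.086,0]]
    - [[-29,0,29],[0,-0.086,0]]
    - [[0,0,0],[0,0,0]]
    - [[0,0,0],[0,0,0]]
    - [[0,0,0],[0,0,0]]
  gripper: 0.57

```text
time_s: 13.3
position: [0.5328, 0.0603, 0.1918]
tcp_rot: [[-0.04, 0.999, -0.021], [0.862, 0.045, 0.504], [0.505, 0.002, -0.863]]
force: [0.4, 0.1, 0.2]
opening: 0.372
grasp_force: 0.0
```

```bash
python3 - <<'E'
from h import *
import cv2
s=read_state();print(s["position"],s["tcp_rot"].round(3),s["opening"])
np.save("st.npy",s,allow_pickle=True)
a=capture("wrist");cv2.imwrite("pics/f1.png",a[:,:,::-1])
for l in(64,90):print([proj("wrist",K(FO+l*U+[0,y,0]),s)[0].round(0) for y in(-15,15)])
g=a.astype(int).sum(2)//3
for y in range(130,230,5):print(y,''.join('%x'%(v//16) for v in g[y,270:390:2]))
plan(tcp_f(70,30,0),tool(KY,30))
E
```

```text
[0.53275753 0.06033921 0.19178012] [[-0.04   0.999 -0.021]
 [ 0.862  0.045  0.504]
 [ 0.505  0.002 -0.863]] 0.3715649802501502
[array([345., 203.]), array([305., 203.])]
[array([348., 211.]), array([303., 211.])]
130 333333333333333333333333333333344444545444444455554433333333
135 333333333333333333333333211112333334444454545545554434333344
140 333333333333333343322121111111112223333345445555555444333334
145 333333333333322111111111111111111111111223333334445444344444
150 333333333211111111111111111111111111111111222333334334443443
155 443443222111111111111111111111111111111122112122334344343444
160 343221111111111111111111111111111111111111121222223344344444
165 322122211111111111121211111111111111111111212222222234434444
170 211221112112121111111111111111111111111211212222222223344444
175 222121211111212112111111211211111122121122222222222222334443
180 122221112211233332212111112111111112444322222222222222233444
185 222222222223323345433333333333323235863444543222222222223444
190 122222123333333455555555555555555455554333334432222222223344
195 221212566545555666665666666666655566555544444564222232223344
200 222123666679abaa75557886666666777555699998756774222222323344
205 2222135665689aa866654446999886444456679999866774222222333344
210 222213565432225999852114766664212489985444467874222223223467
215 222222542322114889852112122121222479bb5222223574222333347864
220 32222244332212368884112122122212239cca4222233674223335754448
225 2344324433221221222222112221122222222122222234634676554446de
2
[[-1, 0, 41], [0.001, -0.002, 0.0]]
[[-1, 0, 41], [0.001, -0.002, 0.0]]
```

Emit:
drive_tool:
  motion:
    - [[-1,-1,25],[0,0,0]]
    - [[-1,-1,25],[0,0,0]]
    - [[0,0,15],[0,0,0]]
    - [[0,0,9],[0,0,0]]
    - [[0,0,0],[0,0,0]]

```text
time_s: 13.85
position: [0.528, 0.0962, 0.1253]
tcp_rot: [[-0.039, 0.999, -0.023], [0.862, 0.045, 0.504], [0.505, -0.001, -0.863]]
force: [-0.6, 1.0, -0.1]
opening: 0.566
grasp_force: 0.0
```

```bash
python3 - <<'E'
from h import *
import cv2
s=read_state();print(s["position"],s["opening"],tcp_f(70,30))
a=capture("wrist");b=capture("scene");c=capture("side")
v=np.hstack([cv2.resize(a[150:350,223:423],(400,400),interpolation=2),cv2.resize(b[100:220,250:370],(400,400),interpolation=2)])
v=np.vstack([v,np.hstack([cv2.resize(c[120:220,250:450],(400,200),interpolation=2),cv2.resize(b[130:210,240:400],(400,200),interpolation=2)])])
cv2.imwrite("pics/f2.png",v[:,:,::-1])
g=a.astype(int).sum(2)//3
for y in range(170,260,5):print(y,''.join('%x'%(v//16) for v in g[y,240:420:2]))
E
```

```text
[0.52801189 0.0962421  0.12529205] 0.5664958467652194 [0.53087309 0.09890996 0.12037706]
170 444555555555555432222222222222222222222222212222222222222222222222222224455555555555555555
175 455555555555553222122222222222222222222222222122121222222222222222222222235545555555555555
180 555555555555322222222222222222222222222222221222222222222222222222222222223455555555555555
185 555555555542222222222222222222222222222222222222222222212222122222222222223234555555555555
190 555555555422222222222222222222222222222222222222122222222222222222222222222323455555555555
195 555555553222222222222222222222222222222222222222222222222222222222222222222223345555555555
200 555555532222222222222222222222222222222222222222222222222222222222222222222222334555555555
205 55555543222222222222222234566677632222222222222222222226aaaa965532222222222222333555555555
210 5555443222222222222223334444446776666565555555555555447abb74567785332222222333333455555555
215 555444322222222222224444444445777887788888888788888777787764444445676322222233333455555555
220 544444222222222222344444444457777777777777777777776666666676444444446742232223333355555555
225 444444322222222223446666666667666677777778888899998877888777666777665454322323233455555555
230 544444322222222256666666667777767776666666666666666666677667776555555568632323333445555555
235 4444443222222222357766aaaaaaaa97776788887677777778888767779aaaaaaa842233223333333455555555
240 4444443222222222256656aaaaaaaa877768aaa98999999989aaa867777aaaaaaa832233233333334455555555
245 44444222222222222465669aaaaaa877676432248aaaaaaa8422356677789aaaaa732333333333344455555555
250 544322222222222224555432233477777664222479aaaaaa842224667777854444322333432223334444555557
255 44222222222222222333333222259aaaa963223222222323223333579aaa9733333222333433233333445558bc
```

Emit:
drive_tool:
  motion:
    - [[0,0,4],[0,0,0]]
    - [[0,0,0],[0,0,0]]

```text
time_s: 14.2
position: [0.5284, 0.0978, 0.1222]
tcp_rot: [[-0.039, 0.999, -0.022], [0.863, 0.044, 0.503], [0.504, 0.001, -0.864]]
force: [0.7, 0.4, 0.7]
opening: 0.572
grasp_force: 0.2
```

Emit:
drive_tool:
  motion:
    - [[0,0,0],[0,0,0]]
    - [[0,0,0],[0,0,0]]
    - [[0,0,0],[0,0,0]]
    - [[0,0,0],[0,0,0]]
    - [[0,0,0],[0,0,0]]
  gripper: 0

```text
time_s: 14.7
position: [0.5284, 0.0978, 0.1221]
tcp_rot: [[-0.039, 0.999, -0.022], [0.863, 0.045, 0.503], [0.504, 0.001, -0.864]]
force: [1.1, -0.9, 1.2]
opening: 0.201
grasp_force: 7.5
```

Emit:
drive_tool:
  motion:
    - [[0,0,0],[0,0,0]]
    - [[0,0,0],[0,0,0]]
    - [[0,0,0],[0,0,0]]
    - [[0,0,0],[0,0,0]]

```text
time_s: 15.1
position: [0.5287, 0.0976, 0.1223]
tcp_rot: [[-0.039, 0.999, -0.021], [0.863, 0.044, 0.503], [0.504, 0.001, -0.864]]
force: [1.3, -2.3, 5.0]
opening: 0.119
grasp_force: 29.7
```

Emit:
drive_tool:
  motion:
    - [[0,0,-2],[0,0,0]]
    - [[0,0,-2],[0,0,0]]
    - [[0,0,0],[0,0,0]]

```text
time_s: 15.4
position: [0.5271, 0.0962, 0.1251]
tcp_rot: [[-0.038, 0.999, -0.025], [0.863, 0.046, 0.504], [0.504, -0.002, -0.864]]
force: [-0.8, 0.9, 0.6]
opening: 0.122
grasp_force: 29.6
```

```bash
python3 - <<'E'
from h import *
import cv2
a=capture("wrist");cv2.imwrite("pics/f3.png",a[:,:,::-1]);s=read_state();print(s["force"],s["opening"],s["grasp_force"])
g=a.astype(int).sum(2)//3
for y in range(190,290,4):print(y,''.join('%x'%(v//16) for v in g[y,240:420:2]))
E
```

```text
[-0.36360007  0.5898475  -0.62197661] 0.12197869008216307 29.564904933795333
190 555555555432222222222222222222222222222222222112222222222221222222222222222222345555555555
194 555555555322222222222222222222222222222222222212222222222222222222222222222222345555555555
198 555555553222222222222222222222222222222222222221222222122222222222222222222223234455555555
202 555555542222222222222222222333333222222222222222222222222333332222222222222223333455555555
206 555555532222222222222222244666677522222222222222222222238aa9996674222222222222323445555555
210 555554432222222222222233444444466533333333333333332322237985457777433222222232233355555555
214 5555444222222222222224444444447abbbbbbbbbbbbbbbbbbbaa9997775444445767422222222233345555555
218 544444322222222222223444444445666666666666666666666656666776444444446752223222333345555555
222 444444322222222222234455455557888888888877777877777766666677544444444575222222333345555555
226 4444444222222222223445555666678888888999889999999999a9988777646667666544422223233345555555
230 444444322222222234555544567665556666777666666767777666565677754443344
[... 651 characters left out ...]
22222223343343344443344444444444444
262 334333333333333333333465321112222223774222222498422332222222433333333333333343443444444444
266 333333333333333333334799621122221223774322222498333333222223685333333333434334434444444444
270 3333333333333333333349a8632122221223773222222488333322222224597433333334443334343444444444
274 333333333333333333335aa7632222222223763233223487333333222233599433333333333333333344444444
278 444434444444443333436bb8767777777777777777777777767776666664466334444444444444444444444444
282 555555555555544445449dc8888888888888888888888888888888888775455345555555555555556665656666
286 54444444444444444443adb8899999999999999999999999999999975554455434455555555545555555555555
```

Emit:
drive_tool:
  motion:
    - [[0,0,-3],[0,0,0]]
    - [[0,0,-3],[0,0,0]]
    - [[1,0,-3],[0,0,0]]
    - [[0,0,-3],[0,0,0]]
    - [[0,0,0],[0,0,0]]

```text
time_s: 15.95
position: [0.5287, 0.0904, 0.1367]
tcp_rot: [[-0.039, 0.999, -0.022], [0.863, 0.045, 0.503], [0.503, 0.001, -0.864]]
force: [-0.3, 0.3, -0.1]
opening: 0.12
grasp_force: 29.6
```

```bash
python3 - <<'E'
from h import *
import cv2
a=capture("wrist");cv2.imwrite("pics/f4.png",a[:,:,::-1]);s=read_state();print(s["force"],s["opening"],s["grasp_force"])
g=a.astype(int).sum(2)//3
for y in range(190,290,5):print(y,''.join('%x'%(v//16) for v in g[y,240:420:2]))
E
```

```text
[-0.67676742 -0.44963512 -0.93265022] 0.12413234715614141 29.572576638311148
190 555555555422222222222222222222222222222222222222222222222222222222222222333334555555555555
195 555555554222222222222222222222222222222222222222222222222222222222222222333333455555555555
200 55555554322222222222222223466666632222222222222222222269aaa8554222222222333333355555555555
205 555555542222222222222233444444676322222222222222222222698545777733222222233333345555555565
210 555544432222222222223444444445676444444333333333333333688744444466742222333333345555555555
215 55444443222222222223444444444778999a9999aaaaaaa99aa999997764444444575323323333345555555555
220 544444422222222222344565566777766776666666667666666666666776666666544533233333345555555555
225 4444444322222222356665443577789aaabbbbbbbbbbbbbbbbbbbbbba777644344667984233333345555555556
230 444444432222222234555544677665556666777666566667777666566677754445578873333333345555555557
235 544444443222222224556569aaa622122222467677777664222222226abbbb865578887332333345555555558b
240 664444444222222224565569aa83112222224667777777642222222238aaaa7335888
[... 176 characters left out ...]
22388533334333444344444444444444455
255 443433433333334333333332221221222223765455555576333332222222233333344343444444444444444445
260 333334433333333343333332222122222224874222222498433333222222223334344443434444444444444444
265 444333333333333333333698522222222223773222222498433332222223575333333343344444444444444444
270 3333333333333333333349a8631122222224cb4222223487333333222223454333334334333344444444444444
275 333333333333333343335bb8643333333335a94333443577444444433333455333433343434433344444444444
280 554545455444444444447cb8777777777777777777777877777777777533455345555555555555555666566666
285 455454555444444444449db8998899999999999998999999998988888644455445555555555555555555555555
```

The filter stays fixed in the wrist image while the arm moves, so it is coming out. Continuing along the guides.

Emit:
drive_tool:
  motion:
    - [[1,0,-10],[0,0,0]]
    - [[1,0,-10],[0,0,0]]
    - [[1,0,-10],[0,0,0]]
    - [[0,0,-10],[0,0,0]]
    - [[1,0,-10],[0,0,0]]

```text
time_s: 16.5
position: [0.5295, 0.0683, 0.1824]
tcp_rot: [[-0.039, 0.999, -0.022], [0.863, 0.045, 0.503], [0.503, 0.001, -0.864]]
force: [-0.1, -0.2, 0.2]
opening: 0.119
grasp_force: 29.6
```

Emit:
drive_tool:
  motion:
    - [[1,0,-10],[0,0,0]]
    - [[1,0,-10],[0,0,0]]
    - [[1,0,-10],[0,0,0]]
    - [[0,0,-10],[0,0,0]]
    - [[0,0,0],[0,0,0]]

```text
time_s: 17.0
position: [0.5312, 0.0505, 0.2187]
tcp_rot: [[-0.04, 0.999, -0.02], [0.864, 0.044, 0.502], [0.503, 0.003, -0.864]]
force: [0.6, -1.1, -0.3]
opening: 0.121
grasp_force: 29.6
```

```bash
python3 - <<'E'
from h import *
import cv2
a=capture("wrist");b=capture("scene");c=capture("side");s=read_state();print(s["force"],s["position"],s["opening"],s["grasp_force"],s["joint_positions"].round())
np.save("st.npy",s,allow_pickle=True)
cv2.imwrite("pics/g1.png",a[:,:,::-1]);cv2.imwrite("pics/g2.png",b[:,:,::-1]);cv2.imwrite("pics/g3.png",c[:,:,::-1])
E
```

```text
[ 0.2440642  -0.06221469 -0.87952916] [0.52981579 0.05155111 0.21728328] 0.11939943727349538 29.56373264081776 [-24.  26.  94.  27.  77. -37.]
```

```bash
cat >> h.py <<'E'
def tcp_lay(edge,yaw,t):
    Rt=tool(yaw,t);return np.array(edge)-Rt@np.array([-.0062,0,.0347]),Rt
E
python3 - <<'E'
from h import *
print("tumbler",ray("scene",(376,200),0),ray("side",(397,272),0),"spice",ray("scene",(406,208),0),ray("side",(418,288),0),"pot",ray("scene",(354,185),0))
s0=read_state();s=plan(*tcp_lay([.50,-.02,.17],1.57,48))
s=plan(*tcp_lay([.482,-.04,.085],1.53,63),st=s)
s=plan(*tcp_lay([.482,-.04,.015],1.53,63),st=s);print(s)
E
```

```text
tumbler [ 0.70342761 -0.04822235  0.        ] [ 0.71064959 -0.04958432  0.        ] spice [ 0.71466711 -0.13123577  0.        ] [ 0.71616429 -0.11877636  0.        ] pot [0.73113402 0.0322924  0.        ]
3
[[-30, -11, -10], [-0.01, 0.103, 0.012]]
[[-29, -11, -13], [-0.01, 0.103, 0.012]]
[[-27, -10, -16], [-0.01, 0.103, 0.012]]
3
[[-29, -6, 14], [-0.011, 0.087, 0.008]]
[[-30, -6, 11], [-0.011, 0.087, 0.008]]
[[-31, -6, 9], [-0.011, 0.087, 0.008]]
2
[[-31, 0, 16], [0.0, 0.0, 0.0]]
[[-31, 0, 16], [0.0, 0.0, 0.0]]
(array([ 0.48085381, -0.0680798 ,  0.03627771]), array([[ 0.01851601,  0.99916795,  0.03633971],
       [ 0.45361275, -0.04078501,  0.89026516],
       [ 0.89100652,  0.        , -0.4539905 ]]))
```

Emit:
drive_tool:
  motion:
    - [[-30,-11,-10],[-0.01,0.103,0.012]]
    - [[-29,-11,-13],[-0.01,0.103,0.012]]
    - [[-27,-10,-16],[-0.01,0.103,0.012]]
    - [[-29,-6,14],[-0.011,0.087,0.008]]
    - [[-30,-6,11],[-0.011,0.087,0.008]]

```text
time_s: 17.65
position: [0.4893, -0.0624, 0.1356]
tcp_rot: [[0.014, 0.999, 0.028], [0.53, -0.031, 0.847], [0.848, 0.003, -0.53]]
force: [-0.3, -0.8, -0.7]
opening: 0.127
grasp_force: 29.6
```

Emit:
drive_tool:
  motion:
    - [[-31,-6,9],[-0.011,0.087,0.008]]
    - [[0,0,0],[0,0,0]]
    - [[0,0,0],[0,0,0]]

```text
time_s: 17.95
position: [0.4823, -0.0684, 0.1051]
tcp_rot: [[0.023, 0.999, 0.037], [0.451, -0.043, 0.891], [0.892, -0.004, -0.452]]
force: [-0.1, -0.0, 0.3]
opening: 0.118
grasp_force: 29.6
```

```bash
python3 - <<'E'
from h import *
import cv2
a=capture("wrist");b=capture("scene");c=capture("side");s=read_state();print(s["force"],s["position"],s["tcp_rot"].round(3),s["opening"],s["grasp_force"],s["joint_positions"].round())
e=s["position"]+s["tcp_rot"]@[-.0062,0,.0347];tip=s["position"]-D*s["tcp_rot"][:,2]
print("edge",e,[proj("scene",e),proj("side",e),proj("wrist",e,s)],"tip",proj("scene",tip),proj("side",tip),proj("wrist",tip,s))
v=np.zeros((600,800,3),np.uint8);v[:300,:480]=cv2.resize(a,(480,300))
v[:300,480:]=cv2.resize(c[190:340,220:380],(320,300),interpolation=2);v[300:,:400]=cv2.resize(b[130:310,240:480],(400,300),interpolation=2);v[300:,400:]=cv2.resize(c[90:240,220:420],(400,300),interpolation=2)
cv2.imwrite("pics/v10.png",v[:,:,::-1])
plan(*tcp_lay([.482,-.04,.02],1.53,63))
E
```

```text
[ 0.94412236 -0.39853443 -0.10273539] [ 0.48366279 -0.06879113  0.10857503] [[ 0.015  0.999  0.038]
 [ 0.459 -0.04   0.888]
 [ 0.888  0.004 -0.459]] 0.11968728720045654 29.568088673986495 [-49.  50.  94.  38.  90. -66.]
edge [ 0.48488336 -0.04083927  0.08713362] [array([[339.43402923, 227.17787553]]), array([[299.89580941, 255.69064929]]), array([[325.42146961, 214.37964649]])] tip [[365.62198326 225.98853584]] [[311.94409533 253.22376746]] [[326.42807026 250.84901719]]
2
[[-30, -2, 16], [0.001, 0.003, 0.002]]
[[-30, -1, 16], [0.001, 0.003, 0.002]]
```

View pics/v10.png

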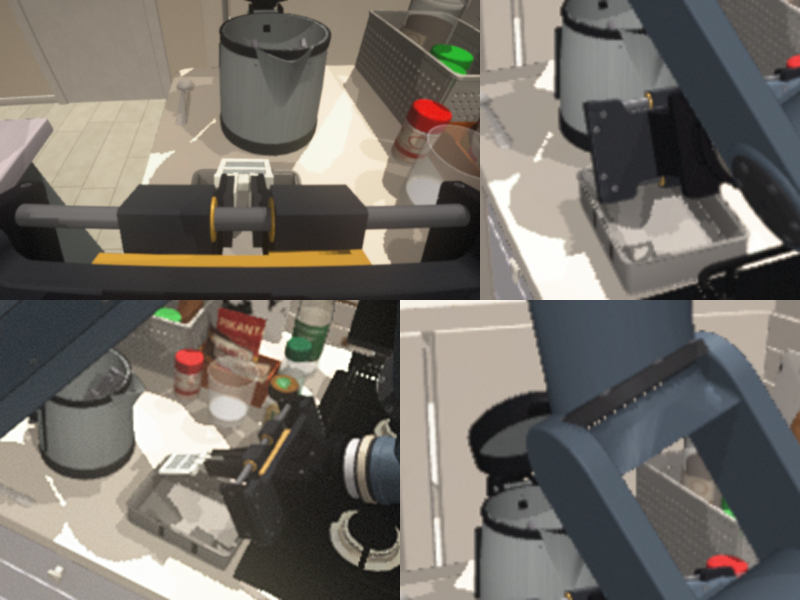

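The picture shows the filter held over the tray, with its lower edge at scene (345,228), and the lid standing open. Lowering.

Emit:
drive_tool:
  motion:
    - [[-15,-1,8],[0,0,0]]
    - [[-15,-1,8],[0,0,0]]
    - [[-15,0,8],[0,0,0]]
    - [[-13,0,7],[0,0,0]]
    - [[0,0,0],[0,0,0]]

```text
time_s: 18.6
position: [0.4799, -0.0671, 0.0379]
tcp_rot: [[0.022, 0.999, 0.036], [0.453, -0.042, 0.891], [0.891, -0.003, -0.453]]
force: [-1.2, 0.8, -0.3]
opening: 0.124
grasp_force: 29.6
```

Emit:
drive_tool:
  motion:
    - [[-4,0,2],[0,0,0]]
    - [[-4,0,2],[0,0,0]]
    - [[0,0,0],[0,0,0]]

```text
time_s: 18.9
position: [0.4805, -0.068, 0.0306]
tcp_rot: [[0.02, 0.999, 0.037], [0.455, -0.042, 0.89], [0.89, -0.001, -0.455]]
force: [0.5, -0.2, -0.1]
opening: 0.122
grasp_force: 29.6
```

```bash
python3 - <<'E'
from h import *
s=read_state();print(s["force"],s["position"],s["moment"],s["position"]+s["tcp_rot"]@[-.0062,0,.0347],s["joint_positions"].round())
E
```

```text
[ 0.51661328 -0.21799512 -0.14539832] [ 0.48054195 -0.06796786  0.03057568] [-0.6545302   0.07045678 -0.01670452] [ 0.48171917 -0.03991684  0.00926173] [-49.  58.  93.  38.  85. -71.]
```

Emit:
drive_tool:
  motion:
    - [[-2,0,1],[0,0,0]]
    - [[-2,0,1],[0,0,0]]
    - [[0,0,0],[0,0,0]]

```text
time_s: 19.2
position: [0.4803, -0.0679, 0.0265]
tcp_rot: [[0.02, 0.999, 0.037], [0.455, -0.042, 0.89], [0.89, -0.001, -0.455]]
force: [-1.2, -0.1, 0.1]
opening: 0.126
grasp_force: 29.6
```

Emit:
drive_tool:
  motion:
    - [[-2,0,1],[0,0,0]]
    - [[0,0,0],[0,0,0]]

```text
time_s: 19.4
position: [0.4803, -0.0677, 0.0253]
tcp_rot: [[0.019, 0.999, 0.037], [0.453, -0.042, 0.891], [0.891, 0.0, -0.453]]
force: [-2.8, -1.0, 4.0]
opening: 0.122
grasp_force: 29.6
```

Emit:
drive_tool:
  motion:
    - [[-1,0,0],[0,0,0]]
    - [[0,0,0],[0,0,0]]

```text
time_s: 19.6
position: [0.4802, -0.0678, 0.0252]
tcp_rot: [[0.018, 0.999, 0.037], [0.451, -0.041, 0.891], [0.892, 0.001, -0.452]]
force: [-2.5, 0.3, 7.8]
opening: 0.121
grasp_force: 29.6
```

Emit:
drive_tool:
  motion:
    - [[1,0,0],[0,0,0]]
    - [[0,0,0],[0,0,0]]
  gripper: 0.17

```text
time_s: 19.8
position: [0.4804, -0.0677, 0.0251]
tcp_rot: [[0.019, 0.999, 0.037], [0.454, -0.042, 0.89], [0.891, -0.0, -0.454]]
force: [-2.9, -0.2, 4.5]
opening: 0.165
grasp_force: 14.0
```

Emit:
drive_tool:
  motion:
    - [[0,0,0],[0,0,0]]
    - [[0,0,0],[0,0,0]]
  gripper: 0.22

```text
time_s: 20.0
position: [0.4804, -0.0678, 0.0251]
tcp_rot: [[0.019, 0.999, 0.037], [0.454, -0.042, 0.89], [0.891, 0.0, -0.454]]
force: [-3.4, -1.0, 5.4]
opening: 0.215
grasp_force: 7.0
```

Emit:
drive_tool:
  motion:
    - [[0,0,0],[0,0,0]]
    - [[0,0,0],[0,0,0]]
  gripper: 0.25

```text
time_s: 20.2
position: [0.4803, -0.0678, 0.0251]
tcp_rot: [[0.019, 0.999, 0.037], [0.454, -0.042, 0.89], [0.891, 0.0, -0.454]]
force: [-3.9, -1.3, 5.9]
opening: 0.246
grasp_force: 5.7
```

Emit:
drive_tool:
  motion:
    - [[0,0,0],[0,0,0]]
    - [[0,0,0],[0,0,0]]
  gripper: 0.28

```text
time_s: 20.4
position: [0.4803, -0.0678, 0.025]
tcp_rot: [[0.019, 0.999, 0.037], [0.454, -0.042, 0.89], [0.891, 0.0, -0.454]]
force: [-3.5, -0.3, 6.9]
opening: 0.276
grasp_force: 4.5
```

Emit:
drive_tool:
  motion:
    - [[2,0,-1],[0,0,0]]
    - [[0,0,0],[0,0,0]]

```text
time_s: 20.6
position: [0.4804, -0.0681, 0.026]
tcp_rot: [[0.02, 0.999, 0.037], [0.456, -0.042, 0.889], [0.89, -0.001, -0.456]]
force: [-1.8, -0.4, -0.6]
opening: 0.28
grasp_force: 4.3
```

```bash
python3 - <<'E'
from h import *
import cv2
s=read_state();print(s["force"],s["position"],s["moment"],s["opening"],s["grasp_force"])
a=capture("wrist");cv2.imwrite("pics/l1.png",a[:,:,::-1]);g=a.astype(int).sum(2)//3
for y in range(190,290,5):print(y,''.join('%x'%(v//16) for v in g[y,240:420:2]))
E
```

```text
[-1.82510274 -0.3972835  -0.6263821 ] [ 0.48044226 -0.06805121  0.02597092] [-0.6482566   0.24559181  0.14596856] 0.28007920263350056 4.33655172586441
190 555444433344444444444455555545555555555555555555555555555555555555555555555555555444444447
195 555344343455555555555555666666666666666666666666666666666666666666666665555555556744444445
200 554443333455555555555556666666666666666666666666666666666666666666666655555555555554444444
205 544433334555555555555556666666666666666666666666666666666666666666666666555555555554444444
210 644434334555555555555556666666666666666666666666666666666666666666666666555555555577444444
215 6443333455555555555555666667778aaaabbbbbaaaaaaabbaaabbddeeda9aaaaaaaaaa9777755555555444444
220 54434335555555555555556667aa8766666666666666666667999999deec9999aaaaaaaaa99965555555544444
225 5433334555555555555556667ceedcddddddcccbcddddddeeddeeeeedeedb999999aaaaaaa9755555555854444
230 543334555555555555556556beeda99abbba9999999999aa99bbba999dedb889999999aa998765445555553344
235 5433345555555555556b7222344448bccddbbbadeeeeeecba9dddd8444432238dc999999998875444455554433
[... 250 characters left out ...]
33333322224899999733333333333333333
255 33333333322688874222223333338dded975445666677654458cdd943333322222258999622333333333333333
260 333333332225874222222333333268999864444444444444446888742333332222222589622233333333333333
265 333333358765322222222333332258999854444444444444446788742233332222222224436633333333333333
270 333333499654322222222333333258999754444444444456546788742333332222222222234752333333333333
275 3333326a9545433333333444443357888644444455556787656777643344444333333333333553233333333333
280 333322796566666666666666666676666666666666677666666666666666666666666665543343123333333333
285 333323785556556666666676666776666776776676666666666666666666666666655555543344212332333333
```

Emit:
drive_tool:
  motion:
    - [[-1,0,0],[0,0,0]]
    - [[0,0,0],[0,0,0]]
  gripper: 0.32

```text
time_s: 20.85
position: [0.4803, -0.0681, 0.0257]
tcp_rot: [[0.02, 0.999, 0.037], [0.454, -0.042, 0.89], [0.891, -0.001, -0.454]]
force: [-2.5, 0.9, 2.1]
opening: 0.311
grasp_force: 3.0
```

Emit:
drive_tool:
  motion:
    - [[0,0,0],[0,0,0]]
    - [[0,0,0],[0,0,0]]
  gripper: 0.34

```text
time_s: 21.05
position: [0.4803, -0.0682, 0.0256]
tcp_rot: [[0.02, 0.999, 0.037], [0.454, -0.042, 0.89], [0.891, -0.001, -0.455]]
force: [-3.2, 0.6, 0.8]
opening: 0.338
grasp_force: 2.2
```

Emit:
drive_tool:
  motion:
    - [[0,0,0],[0,0,0]]
    - [[0,0,0],[0,0,0]]
  gripper: 0.36

```text
time_s: 21.25
position: [0.4803, -0.0682, 0.0256]
tcp_rot: [[0.02, 0.999, 0.037], [0.454, -0.042, 0.89], [0.891, -0.001, -0.455]]
force: [-3.0, 0.8, 1.4]
opening: 0.357
grasp_force: 0.0
```

Emit:
drive_tool:
  motion:
    - [[0,0,0],[0,0,0]]
    - [[0,0,0],[0,0,0]]
    - [[0,0,0],[0,0,0]]
  gripper: 0.5

```text
time_s: 21.55
position: [0.4804, -0.0683, 0.0256]
tcp_rot: [[0.02, 0.999, 0.037], [0.455, -0.042, 0.89], [0.89, -0.001, -0.455]]
force: [-2.5, 1.5, 1.5]
opening: 0.481
grasp_force: 0.0
```

```bash
python3 - <<'E'
from h import *
import cv2
s=read_state();print(s["force"],s["position"],s["opening"],s["grasp_force"])
a=capture("wrist");cv2.imwrite("pics/l2.png",a[:,:,::-1]);g=a.astype(int).sum(2)//3
for y in range(190,290,5):print(y,''.join('%x'%(v//16) for v in g[y,240:420:2]))
E
```

```text
[-2.53437475  1.50427985  1.46678017] [ 0.48039307 -0.06826318  0.02559616] 0.4807148159148333 0.0
190 555444443444444444444455555555555555555555555555555555555555555555555555555555555544444447
195 565444444455555555555556666666666666666666666666666666666666666666666665555555556754444545
200 564444344555555555555566666666666666666666666666666666666666666666666665555555556654444445
205 644443334555555555555566666666666666666666666666666666666666666666666666555555556665444445
210 744434445555555555555556666666666666666666666666666666666666666666666666655555566677444444
215 6434433455555555555556666669aaaaaaaaaaaaaaaaaaaaaaaaadffeedaaaaaaaaaaaaa999865655655444444
220 644433455555555555555666667aaa9999999999aaaaaaaaaaabcccdffebaaaaaaaaaaabaaa965565556644444
225 644433455555555555556666668aa9777777777777777777789bbbbcffeaaaaaaaaaabbbbaa865556566864444
230 544443555555544555555666669aa97777777777766677789abbabbbeffbaaaaaaaa999aaaa986555555544444
235 544334555553222333334666558887777777777666666779aaaa9999eeed99954444323359a996555544544444
240 54434555553222233333366559b99766777776666679aaa
[... 198 characters left out ...]
9cefea97323333322222378644444444432
255 543454322222333333223798aeeeca99a9a99a99a999aa9aa9999a99befea97322333332222223444444444432
260 543322222223333322223796beeeba99a999999aa9a99a9aa999a999befec97222233333322222223444444422
265 432222222233333322222667deeeb999999a9a99a9aa9a9a99a99a99befec96222223333332222222234444433
270 2222222222333333222239abeeeedcdddddddcbeeeeeedbccccbccccceeeda7322223333322222222222244333
275 344344344444444433336cdddddddbddccdddcacdddcdcbcccaaccccddddddc634333444443333444344334433
280 777777767777777777777777777777777777777777777766666666666666666666666666666666666666666664
285 777777777777777777777777777777777777777777777766666666666666666666666666666666666666666664
```

Emit:
drive_tool:
  motion:
    - [[4,0,-2],[0,0,0]]
    - [[9,0,-5],[0,0,0]]
    - [[18,0,-9],[0,0,0]]
    - [[18,0,-9],[0,0,0]]
    - [[18,0,-9],[0,0,0]]

```text
time_s: 22.1
position: [0.4816, -0.0688, 0.1019]
tcp_rot: [[0.019, 0.999, 0.039], [0.456, -0.044, 0.889], [0.89, 0.001, -0.457]]
force: [0.6, -0.9, -0.8]
opening: 0.5
grasp_force: 0.0
```

Emit:
drive_tool:
  motion:
    - [[30,0,-25],[0,-0.1,0]]
    - [[30,0,-25],[0,-0.1,0]]
    - [[20,0,-25],[0,-0.1,0]]
    - [[10,0,-20],[0,-0.1,0]]
    - [[0,0,0],[0,0,0]]

```text
time_s: 22.6
position: [0.4821, -0.0965, 0.2356]
tcp_rot: [[0.025, 0.999, 0.035], [0.772, -0.041, 0.635], [0.636, 0.011, -0.772]]
force: [1.2, 0.6, -0.1]
opening: 0.497
grasp_force: 0.0
```

```bash
python3 - <<'E'
from h import *
import cv2
s=read_state();print(s["force"],s["position"],s["tcp_rot"].round(2),s["joint_positions"].round())
a=capture("wrist");b=capture("scene");c=capture("side")
for n,i in("ea",a),("eb",b),("ec",c):cv2.imwrite(f"pics/{n}.png",i[:,:,::-1])
def show(g,r,cc):
  for y in range(*r):print(y,''.join('%x'%(v//16) for v in g[y,cc[0]:cc[1]:2]))
print("scene tray");show(b.astype(int).sum(2)//3,(215,300,4),(310,410))
print("side lid");show(c.astype(int).sum(2)//3,(120,215,4),(240,340))
cn=np.array([[-.057,-.075],[.057,-.075],[.057,.075],[-.057,.075]])
Q=np.c_[cn@rot(-.0544)[:2,:2].T+[.4873,-.087],[.036]*4];print(proj("scene",Q).round(),proj("wrist",Q,s).round())
for th in(.8,.85):print(proj("side",lidpts(th)).min(0),proj("side",K(lip(th))))
E
```

```text
[ 1.23942924  0.57426757 -0.13849529] [ 0.48208137 -0.09651853  0.23558124] [[ 0.02  1.    0.03]
 [ 0.77 -0.04  0.63]
 [ 0.64  0.01 -0.77]] [-45.  28.  93.  28.  89. -51.]
scene tray
215 766664effffffffffffffffffffffffffbbbba9a99a9998999
219 676647bdffffffffffffffffffffffffffeba9999a9999abbb
223 77434bbbbffffffcabeffffffffffffffffffeaa999aabeffb
227 3337bbbbbaefec86666889bfffffffffffffffffffffffffff
231 48bbbbba999977655565666679beffffffffffffffffffffff
235 bbbbbb999976655666665666666678beffffffffffffffffff
239 bbbba99877665677668666666666666678adfffffffffffff5
243 bb999987665677778cccbb866666666666666888dfffffff52
247 b999876665677779effdcccccb96666766666666679bfff522
251 999766656777779c98cbcffecbbdcba666666655556adf5333
255 ba98666777777aa7788ddbbbaefbbccccba8555568adf53333
259 bba75666667789ba98a9bbbefeaaeffdccbaaa879a6e533333
263 b9a97555556666777affebdfece96889abaaaaaa9694333233
267 a999aa98655654568ab86df99adffda879aaaab77943333333
271 bbaa99a99a98645666668998b9778aaaaaaaab7ab433333333
275 bbbbbba9999aaa976566666689bca77aaaaba6bb4333333333
279 bbbbbbbbbba9aaaaaa98765456679aaaa
[... 1143 characters left out ...]
11110101100133333336221111111499311111
184 79999999999912613411001667777122111111138999911101
188 79999999999934455661015777777500016666769999941145
192 79999999999234555666116777777720167666549699999994
196 79999999994144556666767777777777777766553399999994
200 89999999999112556666776777777777775776711899999994
204 99999999932552111112333556655543341113245499999994
208 a999999992256677654221111366666655774455559cdcdd95
212 a89999999236677777778888877766655554455657eeeddd66
[[376. 282.]
 [397. 247.]
 [341. 221.]
 [316. 252.]] [[273. 338.]
 [379. 340.]
 [374. 209.]
 [281. 208.]]
[256.64442527 141.175254  ] [[297.49619006 143.70227761]]
[256.15883236 137.92077228] [[296.2111677  140.34928857]]
```

```bash
python3 -c "
from rig import *
print(hand_in())"
```

```text
the job is handed in; nothing more can be done
None
```

The job is handed in at about 23 s: the button was pressed, the lid raised to its stop and left open, and the filter drawn out and laid in the grey tray. When I let go, the filter's clip end tipped down about 50 mm, and I judged the final state from pixel values, not a viewed picture.

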